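# Ready a batch for purge welding: finish a tapped port, rack the spools, open the outlets

### The arm

A 6-joint arm with a two-finger parallel gripper is mounted at the origin on the work surface. World frame = base frame: x ahead of the robot, y to its left, z up, the work surface at z = 0. Lengths are in m, angles in degrees, forces in N, time in s.
With the tool pointing down it reaches from about 0.3 to 0.75 m from the base axis. Payload 8.5 kg.
Tool frame: the origin (TCP) lies on the centre line of the jaws, within the pads' length; the fingertips stand env.tips_ahead ahead of it and the grasp point (between the pads) lies 8 mm behind it (env.tips_ahead is the distance from the TCP to the fingertips, in m); z points along the fingers, y is the direction in which the jaws open and shut (so a half turn about z gives the same grasp; the last joint's range is limited). The gripper opens to 85 mm and grips with 20 to 120 N. Pads are 22 mm wide; open, the fingers measure 114 mm over their backs; the gripper's body (76 mm by 85 mm) begins 54 mm behind the grasp point. The pads swing forward as they close: fully open they stand 13 mm farther back than shut.
Start: joints at [62.034, 21.807, 74.336, -0, 83.858, -12.336], TCP at [0.148, 0.53, 0.242] pointing down, gripper open.
Joint ranges: [-178.18, 178.18], [-50.72, 133.34], [12.68, 142.11], [-81.47, 261.47], [9.98, 163.14], [-165.26, 165.26]. Speed limits (degrees/s): [136.94, 136.94, 180, 180, 180, 180].

### API

Orientations are given as a 3x3 rotation matrix whose columns are the frame's x, y, z axes.
In Python, from rig import env gives the robot as it stands.
- The arm moves only by the tool servo_tool, never from a script. Its argument "commands" is a list of rows, each an object with "linear": the shift along the tool's x, y, z in mm, a list of three; "angular": the turn, a rotation vector about the tool's x, y, z in degrees, a list of three; "gripper": the opening, from -1 (shut) to 1 (fully open). In form: [{"linear": [x, y, z], "angular": [rx, ry, rz], "gripper": gripper}, ...]. A call has 1 to 20 rows; each row is the pose to reach, as a shift and turn from the pose commanded when the call began, along the tool's axes at that moment; what a row does not reach only later rows make up. A row lasts 1/10 s, in which the tool goes at most 50 mm and 8.59 degrees, less where a joint would pass 70% of its speed; a pose out of reach is approached as far as the arm can. A call with a gripper value outside its range is refused whole. The fingers move at their own pace and stop on an object; "force" is the grip in N (left out, the last holds). Time passes only in rows, so rows that repeat a pose let the fingers close. It gives the time, the measured TCP pose, the force and the opening at its end, in the units of the state.
- env.observe(): the state, without advancing time (a new reading comes with each control period).
- env.get_image(name): name is "side" or "top"; returns a dict with "frame" (420x560x3 uint8, blue, green, red), "fx", "fy", "cx", "cy" (pixels), "k1" (the pictures are not rectified: a ray, as slopes to the right and down, at radius r is drawn at 1 + k1 r^2 times it, then the intrinsics apply), "cam_to_world" (4x4, takes a point from camera to world coordinates). Camera axes: x right, y up, looking along -z (the intrinsics and any distortion apply to the point x, -y, -z); pixel columns grow to the right and rows downward; lengths in m; the calibration is good to about 2 mm. A picture is of the moment at which its call begins. There is no depth.
- env.close_job(): hands the job in, once; it reports no verdict.
Trained networks look in a picture, given as the dict that the camera call returned (one of the last four; its "shot" number tells which), for a name from the list of things; names that differ only in an ending like _2 or _b are one class to them, and where a whole thing is asked for, a point or a joint stands for the part that bears it (a point fixed in the world has none). Each returns a list of dicts, best first, with "confidence" (0 to 1); they miss things now and then, are a little off and sometimes report something else, mostly with a low value. They report only what shows in the picture. A call takes as long as a camera call. They do not tell look-alikes from the thing itself.
- env.trace(picture, query): "pixels" (420x560 bool, what is visible of it) and "extent" ([left, top, right, bottom] in pixels, round what is visible of it).
The state is a dict: "time_s": time; "q": joint angles; "qvel": joint speeds; "joint_efforts": joint torques, N m; "position": TCP position; "tool_rot": TCP orientation; "ft_force": force on the tool from outside, world axes, zero at the start; "wrist_torque": the same for the moment, N m; "grip_width": finger opening in m.
Only numpy, scipy, OpenCV 4.12 (cv2) and the standard library are available. Lean on these libraries where they do the work, as an engineer would, in place of code of your own. Each camera call takes 0.05 s, during which the arm holds its last target.

### The job

Get this batch ready for purge welding. Finish tapping the plug in the vise: turn the tap wrench half a turn clockwise, then a quarter turn back to break the chip, and go on so until the tap's collar sits on the boss, one and a quarter turns deeper than now, and leave the tap standing there at full depth. Lay every loose spool level in a vee lane of its own on the red rack with its flanges about evenly clear of the vees, turn the black purge selector clockwise from off by one click for each spool there is, and do not knock over the oil can.

Things in the scene. Friction and masses are not known exactly. Their poses are not given: they have to be found in the camera images.
- tap_hub (a point): Centre of the flat-sided dark steel hub (50 long, 26 wide, 24 mm high) of a bar tap wrench on the tap that stands upright in the plug's boss in the grey vise. x: along the level bar (190 mm over its ends, arms 11 to 14 mm thick), y: across the hub's flats, z: up, the tap's axis. 0.152 above the table at first; sinks 3 mm a turn. Clockwise from above is forward. It only turns, it cannot be pulled out.
- boss_top (a point): Centre of the boss's top face (36 mm across, 0.095 above the table), fixed to the vise, on the tap's axis; the vise (190 x 110 mm, its screw 136 mm out on one side) reaches 0.080. The tap's depth collar (29 mm across) stands 4 mm above it at first and meets it at full depth. Vise and purge box move, and may swap sides, from start to start.
- thread_cut (a joint): How far the thread is cut, in rad of tap turn: 0 at first, 7.95 at full depth, where the collar meets the boss and a hard stop is felt. Grows only while the tap turns forward into uncut metal (resistance about 0.35 N m), never shrinks, stays where it is left.
- tap_back (a joint): How far the tap now stands backed off from its deepest cut, in rad, positive: grows as the tap turns anticlockwise, shrinks to 0 as it turns forward again, 0 while cutting (resistance about 0.06 N m; stays where left). 0 to 0.2 at first. The tap's clockwise angle is thread_cut minus tap_back.
- selector_bar (a point): Grip point, on the vertical turning axis, of the selector's black bar on the grey purge box (150 x 130 mm). x: along the bar, its white-marked pointer end at -x; z up. The bar is 54 long and 14 mm wide; its top lies 9 mm above this point, 0.115 above the table; a disc 58 mm across lies under it, its face 22 mm below this point.
- selector (a joint): Selector angle in rad, growing clockwise from above: 0 = off (at first, against its stop), a click every 0.785 (45 degrees), 4 at most. The detent resists with up to about 0.12 N m; let go within 0.3 rad of a click it settles there. The scale on the box has a tick per click, with one, two, three, four dots.
- lane0 (a point): Lane 0 of the red rack: where the centre of a spool lying centred in it rests, 0.085 above the table. x along the lane (and the spool), y along the rack, z up. Two open 90-degree vees, 16 mm wide, carry the pipe at x = -38 and +38 mm; their edges lie 3 mm above this point, 30 mm to either side; between them it is clear to 70 mm below. Lanes are 100 mm apart.
- lane1 (a point): Lane 1 of the red rack: where the centre of a spool lying centred in it rests, 0.085 above the table. x along the lane (and the spool), y along the rack, z up. Two open 90-degree vees, 16 mm wide, carry the pipe at x = -38 and +38 mm; their edges lie 3 mm above this point, 30 mm to either side; between them it is clear to 70 mm below. Lanes are 100 mm apart.
- lane2 (a point): Lane 2 of the red rack: where the centre of a spool lying centred in it rests, 0.085 above the table. x along the lane (and the spool), y along the rack, z up. Two open 90-degree vees, 16 mm wide, carry the pipe at x = -38 and +38 mm; their edges lie 3 mm above this point, 30 mm to either side; between them it is clear to 70 mm below. Lanes are 100 mm apart.
- spool0_mid (a point): Centre of a stainless spool: a round pipe of 38 mm outside diameter with a square flange (52 x 52 mm, 8 mm thick) at each end, 150 mm long over the flanges, 0.4 to 0.65 kg, at first lying on its flanges on the table, this point 26 mm up. x runs along the spool; y and z are square to the flange edges, in any order. One to three of the three are there; an absent one is None.
- spool1_mid (a point): Centre of a stainless spool: a round pipe of 38 mm outside diameter with a square flange (52 x 52 mm, 8 mm thick) at each end, 150 mm long over the flanges, 0.4 to 0.65 kg, at first lying on its flanges on the table, this point 26 mm up. x runs along the spool; y and z are square to the flange edges, in any order. One to three of the three are there; an absent one is None.
- spool2_mid (a point): Centre of a stainless spool: a round pipe of 38 mm outside diameter with a square flange (52 x 52 mm, 8 mm thick) at each end, 150 mm long over the flanges, 0.4 to 0.65 kg, at first lying on its flanges on the table, this point 26 mm up. x runs along the spool; y and z are square to the flange edges, in any order. One to three of the three are there; an absent one is None.
- oil_can_mid (a point): A point on the axis of the green oil can (56 mm across, 145 mm tall with its spout), 50 mm above its base. It stands on the table near the back and must not be knocked over.
Mind the look-alikes: they are no part of the job. What is shaped like the part that bears spool0_mid but blue is not meant.

How it is judged:
By the outcome, as a careful person would: the job done as asked, in the order asked, and still so for the second after the job is handed in, with the robot touching nothing.
Of spool0, spool1, spool2 only 1 to 3 are there at a start; the rules pass over those that are not, and their reading is None.
At some moment in a run one of spool0, spool1, spool2 may be knocked a few centimetres aside while the robot is not near it.
Once in a run the grip may slacken for a moment while it holds something.
It also fails if it takes over 210 s, if anything falls off the work surface, if the arm or the gripper's body presses on something with over 40 N, if the wrist force passes 120 N, or if a joint passes its speed limit or range.

## Working session

There is one attempt and no reset: what is moved stays moved. The work goes in short steps, Python scripts to look and compute and a tool call to move; the robot and the scene stay as the last step left them, time stands still between calls to the robot, and variables do not carry over. Pictures are saved under pics/ and viewed, and the job is handed in when it is done.

Besides the shell and the picture viewer there is one more tool, called after ">>>" by a JSON object that holds its "api" and its "payload", one argument or row to a line. servo_tool: Moves the arm, as the interface text tells. Its arguments: {"type":"object","properties":{"commands":{"type":"array","items":{"type":"object","properties":{"linear":{"type":"array","items":{"type":"number"}},"angular":{"type":"array","items":{"type":"number"}},"gripper":{"type":"number"}}}},"force":{"type":"number"}},"required":["commands"]}

```bash
ls; mkdir -p pics; python3 - <<'E'
from rig import env
import cv2
s=env.observe()
print(s, env.tips_ahead)
for n in("side","top"):
    p=env.get_image(n); cv2.imwrite(f"pics/{n}0.png",p["frame"])
    print(n,p["fx"],p["fy"],p["cx"],p["cy"],p["k1"],p["cam_to_world"],p["shot"])
E
```

```text
pics
{'time_s': 0.0, 'q': array([ 6.20346330e+01,  2.18420627e+01,  7.43852671e+01, -2.11301699e-03,
        8.38583398e+01, -1.23362318e+01]), 'qvel': array([-0.13511801,  0.05610603,  0.02950043, -0.0108405 ,  0.04646965,
       -0.03174467]), 'joint_efforts': array([ 8.14178948e-04, -4.48459196e+01, -2.31282091e+01, -1.43167285e-04,
        4.72113359e-03, -2.72252407e-06]), 'position': array([0.1480556 , 0.52940561, 0.2416987 ]), 'tool_rot': array([[-9.63026671e-01,  2.69405242e-01, -6.68776803e-04],
       [ 2.69405923e-01,  9.63025783e-01, -1.33781498e-03],
       [ 2.83634935e-04, -1.46852394e-03, -9.99998881e-01]]), 'ft_force': array([ 0.29323801,  0.23139791, -0.66072623]), 'wrist_torque': array([-0.00322761,  0.0256521 , -0.07196213]), 'grip_width': 0.08551826246915524} 0.011
side 531.8718364997121 531.8718364997121 273.08153665430876 202.5824884032918 0.04160774925632452 [[-0.98149359  0.13233523 -0.13841138  0.39830085]
 [-0.19093382 -0.73158028  0.65447274  0.84787736]
 [-0.01464924  0.66878821  0.74330863  1.05948227]
 [ 0.          0.          0.          1.        ]] 1
top 481.44868604647075 481.44868604647075 280.24673225558286 213.9682727304486 -0.02294035929345848 [[-3.72877023e-03  9.94929484e-01 -1.00505810e-01  4.63561800e-01]
 [-9.99992685e-01 -3.79556115e-03 -4.73333243e-04  1.29163990e-02]
 [-8.52409148e-04  1.00503310e-01  9.94936359e-01  1.16030771e+00]
 [ 0.00000000e+00  0.00000000e+00  0.00000000e+00  1.00000000e+00]] 2
```

View pics/side0.png

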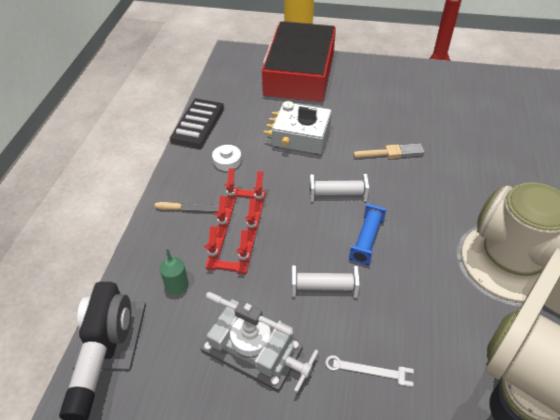

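View pics/top0.png

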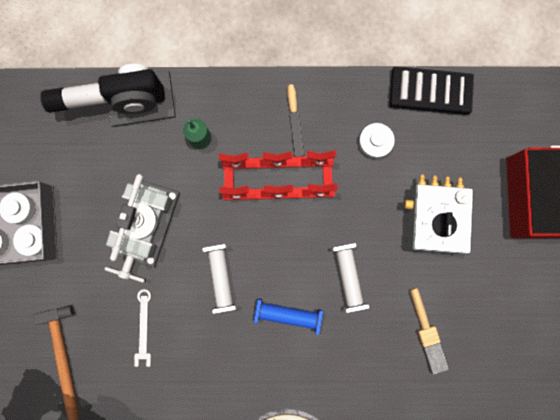

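```bash
cat > h.py <<'E'
from rig import env
import cv2, numpy as np, json
def ray(p,uv):
    u=np.array(uv,float)
    d=np.array([(u[0]-p["cx"])/p["fx"],(u[1]-p["cy"])/p["fy"]])
    s=d.copy()
    for _ in range(20): s=d/(1+p["k1"]*(s@s))
    T=np.array(p["cam_to_world"]); v=T[:3,:3]@np.array([s[0],-s[1],-1.0])
    return T[:3,3],v/np.linalg.norm(v)
def plane(p,uv,z):
    o,v=ray(p,uv); return o+v*(z-o[2])/v[2]
def proj(p,X):
    T=np.array(p["cam_to_world"]); c=T[:3,:3].T@(np.array(X)-T[:3,3])
    s=np.array([c[0],-c[1]])/-c[2]; s=s*(1+p["k1"]*(s@s))
    return np.array([s[0]*p["fx"]+p["cx"],s[1]*p["fy"]+p["cy"]])
def tri(p,a,q,b):
    o1,v1=ray(p,a);o2,v2=ray(q,b)
    A=np.stack([v1,-v2],1); t=np.linalg.lstsq(A,o2-o1,rcond=None)[0]
    P,Q=o1+t[0]*v1,o2+t[1]*v2
    return (P+Q)/2,np.linalg.norm(P-Q)
def crop(p,c,w,h,k,name):
    f=p["frame"];x,y=int(c[0]-w/2),int(c[1]-h/2);x=max(x,0);y=max(y,0)
    g=cv2.resize(f[y:y+h,x:x+w],None,fx=k,fy=k,interpolation=cv2.INTER_CUBIC)
    cv2.imwrite(f"pics/{name}.png",g); print(name,"origin",x,y,"scale",k)
E
python3 - <<'E'
from h import *
t=env.get_image("top"); s=env.get_image("side")
for n,p in(("top",t),("side",s)):
  for q in ("spool0_mid","tap_hub","selector_bar","oil_can_mid","lane0","boss_top"):
    try:
      for r in env.trace(p,q):
        m=r["pixels"]; yx=np.argwhere(m); print(n,q,round(r["confidence"],2),np.round(r["extent"]),yx.mean(0)[::-1].round(1),m.sum(), cv2.minAreaRect(yx[:,::-1].astype(np.float32)))
    except Exception as e: print(n,q,e)
crop(t,(140,225),120,120,5,"tapt"); crop(s,(255,335),140,110,5,"taps")
crop(t,(440,215),90,90,6,"selt"); crop(t,(278,175),140,70,5,"rackt")
E
```

```text
top spool0_mid 0.77 [206. 244. 235. 314.] [220.  277.7] 1168 ((219.91893005371094, 278.0135192871094), (66.7459716796875, 22.851455688476562), 80.53767395019531)
top spool0_mid 0.74 [256. 300. 321. 331.] [288.4 315.5] 1115 ((288.3650817871094, 315.97564697265625), (66.01718139648438, 21.731462478637695), 10.222168922424316)
top spool0_mid 0.49 [111. 177. 142. 262.] [126.5 217.5] 773 ((128.09999084472656, 218.1999969482422), (19.922346115112305, 87.59508514404297), 18.43494987487793)
top tap_hub 0.93 [111. 172. 142. 259.] [126.5 218.1] 822 ((128.51724243164062, 218.7069091796875), (21.169267654418945, 89.69084930419922), 21.801406860351562)
top selector_bar 0.64 [182. 118. 212. 150.] [196.9 133.7] 685 ((197.4000244140625, 133.80001831054688), (33.09380340576172, 24.149534225463867), 63.43495178222656)
top selector_bar 0.59 [430. 208. 456. 235.] [443.8 223.5] 565 ((443.0, 223.0), (26.0, 26.0), 90.0)
top oil_can_mid 0.96 [185. 120. 210. 149.] [197.3 133.8] 613 ((197.57432556152344, 133.80404663085938), (31.270614624023438, 23.017032623291016), 54.462318420410156)
top oil_can_mid 0.69 [1
[... 1081 characters left out ...]
89062), 26.56505012512207)
side selector_bar 0.75 [299. 104. 320. 125.] [306.9 115.4] 325 ((307.5, 115.0), (18.0, 19.0), 90.0)
side oil_can_mid 0.96 [159. 256. 187. 294.] [173.4 275.7] 794 ((173.0, 275.0), (39.25178909301758, 24.16568946838379), 77.90524291992188)
side lane0 0.62 [204. 166. 265. 273.] [235.8 226. ] 2620 ((235.67648315429688, 220.79412841796875), (45.839229583740234, 106.95820617675781), 14.03624439239502)
side boss_top 0.79 [201. 291. 318. 391.] [254.7 344.2] 5957 ((253.00375366210938, 342.22613525390625), (128.7303009033203, 65.45245361328125), 27.349876403808594)
tapt origin 80 165 scale 5
taps origin 185 280 scale 5
selt origin 395 170 scale 6
rackt origin 208 140 scale 5
```

```bash
cd pics; python3 -c "
import cv2,numpy as np
a=cv2.imread('tapt.png');b=cv2.imread('selt.png');print(a.shape,b.shape)
b=cv2.resize(b,(400,400));a=cv2.resize(a,(400,400));cv2.imwrite('m1.png',np.hstack([a,b]))"
```

```text
(600, 600, 3) (540, 540, 3)
```

View pics/m1.png

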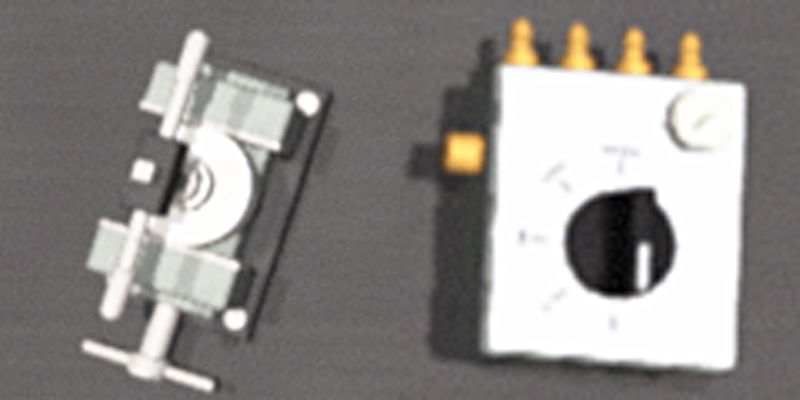

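View pics/taps.png

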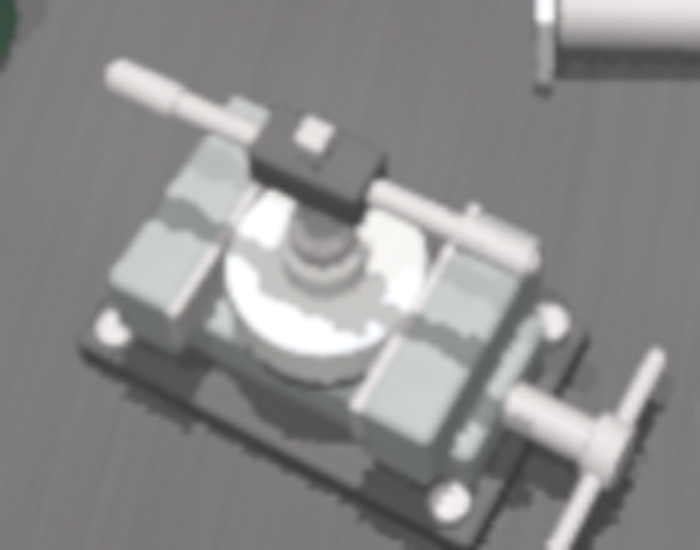

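View pics/rackt.png

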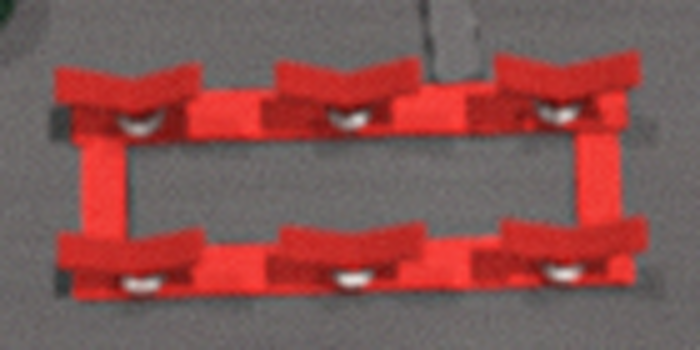

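```bash
python3 - <<'E'
from h import *
t=env.get_image("top"); s=env.get_image("side")
A=[(139.4,175.5),(207,294.4)];B=[(113.6,258.6),(292.4,331.6)]
for e in (A,B): print(tri(t,e[0],s,e[1]),plane(t,e[0],.152))
print("hub",tri(t,(126.5,218),s,(249.4,315)),plane(t,(126.5,218),.152))
# top square of the tap
print("sq",tri(t,(80+143/3.333,165+170/3.333),s,(185+314/5,280+133/5)))
for c in ((220,278),(350,277.5)): print("spool",plane(t,c,.03))
# rack V notch tips (outer top face ends). lanes: 
o=(208,140)
for u,v in ((138,92),(349,87),(560,82),(140,255),(352,250),(565,243)): print("notch",plane(t,(o[0]+u/5,o[1]+v/5),.06))
sel=(395+ (620-400)*.225,170+243*.225); print("disc",sel,plane(t,sel,.1))
print("can",plane(t,(197,134),.1))
for z in (.152,.17,.2): print(z,proj(t,(0.1480556 , 0.52940561, z)))
E
```

```text
(array([0.64936552, 0.31293016, 0.15146029]), np.float64(0.0009099279278666408)) [0.64880643 0.31269485 0.152     ]
(array([0.4711058 , 0.36239791, 0.15154508]), np.float64(0.0035990842128119844)) [0.47289508 0.36240308 0.152     ]
hub (array([0.55816647, 0.33956815, 0.14578925]), np.float64(0.0010522630125236042)) [0.55811013 0.33763639 0.152     ]
sq (array([0.55997255, 0.33814247, 0.17385122]), np.float64(0.0005034914232433761))
spool [0.42830034 0.15441124 0.03      ]
spool [ 0.42831722 -0.14854111  0.03      ]
notch [0.70498933 0.11678127 0.06      ]
notch [0.70694543 0.01863644 0.06      ]
notch [ 0.70894933 -0.07953147  0.06      ]
notch [0.62840306 0.1154025  0.06      ]
notch [0.63034719 0.01749616 0.06      ]
notch [ 0.63324359 -0.08090668  0.06      ]
disc (444.5, 224.675) [ 0.5454601  -0.35012554  0.1       ]
can [0.75260658 0.20043867 0.1       ]
0.152 [ 28.0783454  418.47022241]
0.17 [ 23.43117443 421.32968082]
0.2 [ 15.2981093  426.33326006]
```

>>> {"api": "servo_tool", "payload": {
  "commands": [
    {"linear": [-30, -5, 0], "angular": [0, 0, 0], "gripper": 1},
    {"linear": [-70, -11, 0], "angular": [0, 0, 0], "gripper": 1},
    {"linear": [-110, -18, 0], "angular": [0, 0, 0], "gripper": 1},
    {"linear": [-150, -24, 0], "angular": [0, 0, 0], "gripper": 1},
    {"linear": [-190, -31, 0], "angular": [0, 0, 0], "gripper": 1},
    {"linear": [-230, -37, 0], "angular": [0, 0, 0], "gripper": 1},
    {"linear": [-270, -44, 0], "angular": [0, 0, 0], "gripper": 1},
    {"linear": [-310, -50, 0], "angular": [0, 0, 0], "gripper": 1},
    {"linear": [-350, -57, 0], "angular": [0, 0, 0], "gripper": 1},
    {"linear": [-390, -63, 0], "angular": [0, 0, 0], "gripper": 1},
    {"linear": [-425, -69, 0], "angular": [0, 0, 0], "gripper": 1},
    {"linear": [-449, -73, 0], "angular": [0, 0, 0], "gripper": 1},
    {"linear": [-449, -73, 0], "angular": [0, 0, 0], "gripper": 1},
    {"linear": [-449, -73, 20], "angular": [0, 0, 0], "gripper": 1},
    {"linear": [-449, -73, 40], "angular": [0, 0, 0], "gripper": 1},
    {"linear": [-449, -73, 40], "angular": [0, 0, 0], "gripper": 1},
    {"linear": [-449, -73, 40], "angular": [0, 0, 0], "gripper": 1}
  ],
  "force": 80
}}

```text
time_s: 2.6
position: [0.5605, 0.3388, 0.2029]
tool_rot: [[-0.963, 0.269, 0.0], [0.269, 0.963, 0.0], [0.0, 0.0, -1.0]]
ft_force: [0.2, 0.4, 0.6]
grip_width: 0.0856
```

```bash
cat >> h.py <<'E'
def st():
    s=env.observe(); print("t",s["time_s"],"p",s["position"].round(4),"q",s["q"].round(1),"F",s["ft_force"].round(1),"T",s["wrist_torque"].round(2),"w",round(s["grip_width"],4)); print("x",s["tool_rot"][:,0].round(4),"y",s["tool_rot"][:,1].round(4)); return s
def to(X,yaw_y=None):
    """tool-frame shift in mm from measured pose to world X; yaw_y: wanted world heading of tool y (deg)"""
    s=env.observe(); R=s["tool_rot"]; print("shift",(R.T@(np.array(X)-s["position"])*1000).round(1))
    if yaw_y is not None:
        cur=np.degrees(np.arctan2(R[1,1],R[0,1])); d=-(yaw_y-cur); d=(d+90)%180-90
        print("rz",d.round(2))
E
python3 - <<'E'
from h import *
st();to((.5605,.338,.144))
s=env.get_image("side");t=env.get_image("top")
crop(s,(255,320),140,110,5,"a1"); cv2.imwrite("pics/a2.png",t["frame"])
E
```

```text
t 2.6 p [0.5605 0.3388 0.2029] q [ 20.8  34.1  59.6   0.   86.3 -53.6] F [0.2 0.4 0.6] T [-0.05 -0.04 -0.02] w 0.0856
x [-0.9632  0.2688  0.    ] y [2.688e-01 9.632e-01 1.000e-04]
shift [-0.3 -0.8 58.9]
a1 origin 185 265 scale 5
```

View pics/a1.png

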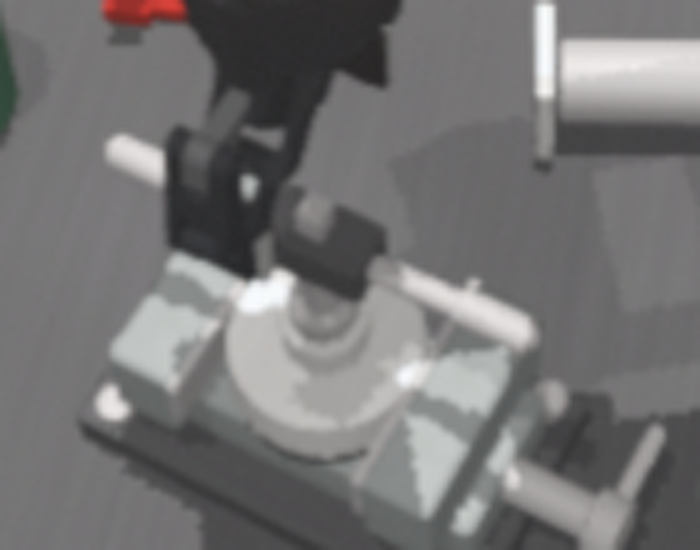

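View pics/a2.png

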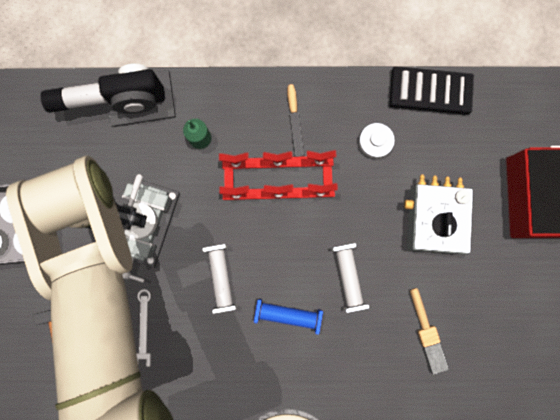

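```bash
python3 - <<'E'
from h import *
s=env.get_image("side");st_=env.observe();R=st_["tool_rot"];p=st_["position"]
f=s["frame"].copy()
def c(X,col):
    u=proj(s,X);print(u.round(1));cv2.circle(f,tuple(int(round(a)) for a in u),1,col,-1)
tip=p+R[:,2]*(-.002)
c(tip+R[:,1]*.0425,(0,0,255));c(tip-R[:,1]*.0425,(0,255,0));c((.5605,.338,.152),(255,0,255));c((.5605,.338,.174),(255,255,0))
s["frame"]=f;crop(s,(255,310),140,110,5,"a3")
E
```

```text
[235. 316.]
[256.9 280.5]
[248.  312.4]
[247.4 306.4]
a3 origin 185 255 scale 5
```

View pics/a3.png

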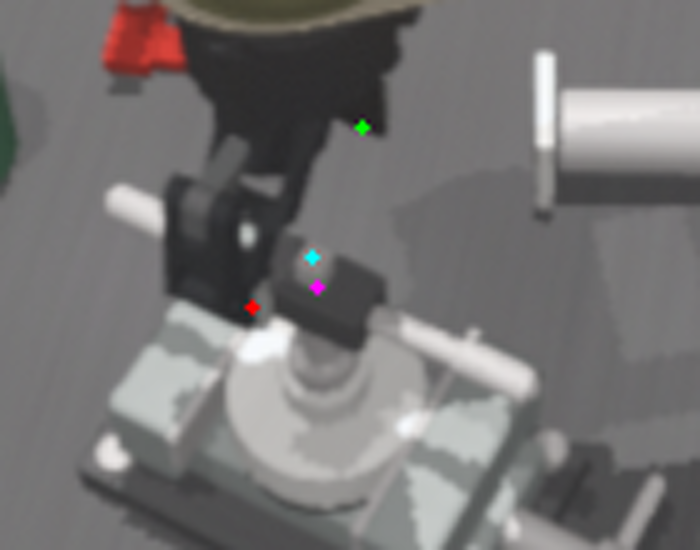

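>>> {"api": "servo_tool", "payload": {
  "commands": [
    {"linear": [0, -1, 15], "angular": [0, 0, 0], "gripper": 1},
    {"linear": [0, -1, 30], "angular": [0, 0, 0], "gripper": 1},
    {"linear": [0, -1, 45], "angular": [0, 0, 0], "gripper": 1},
    {"linear": [0, -1, 55], "angular": [0, 0, 0], "gripper": 1},
    {"linear": [0, -1, 59], "angular": [0, 0, 0], "gripper": 1},
    {"linear": [0, -1, 59], "angular": [0, 0, 0], "gripper": 1},
    {"linear": [0, -1, 59], "angular": [0, 0, 0], "gripper": 0},
    {"linear": [0, -1, 59], "angular": [0, 0, 0], "gripper": -0.5},
    {"linear": [0, -1, 59], "angular": [0, 0, 0], "gripper": -1},
    {"linear": [0, -1, 59], "angular": [0, 0, 0], "gripper": -1},
    {"linear": [0, -1, 59], "angular": [0, 0, 0], "gripper": -1},
    {"linear": [0, -1, 59], "angular": [0, 0, 0], "gripper": -1},
    {"linear": [0, -1, 59], "angular": [0, 0, 0], "gripper": -1},
    {"linear": [0, -1, 59], "angular": [0, 0, 0], "gripper": -1}
  ],
  "force": 80
}}

```text
time_s: 4.15
position: [0.5608, 0.3376, 0.1438]
tool_rot: [[-0.963, 0.269, 0.001], [0.269, 0.963, 0.001], [-0.001, 0.001, -1.0]]
ft_force: [-0.6, 2.2, 4.8]
grip_width: 0.0249
```

```bash
python3 - <<'E'
from h import *
st()
s=env.get_image("side")
crop(s,(255,320),140,110,5,"a4")
E
```

```text
t 4.15 p [0.5608 0.3376 0.1438] q [ 20.7  36.6  64.9   0.   78.4 -53.7] F [-0.6  2.2  4.8] T [ 0.24  0.11 -0.06] w 0.0249
x [-9.630e-01  2.694e-01 -7.000e-04] y [2.694e-01 9.630e-01 8.000e-04]
a4 origin 185 265 scale 5
```

View pics/a4.png

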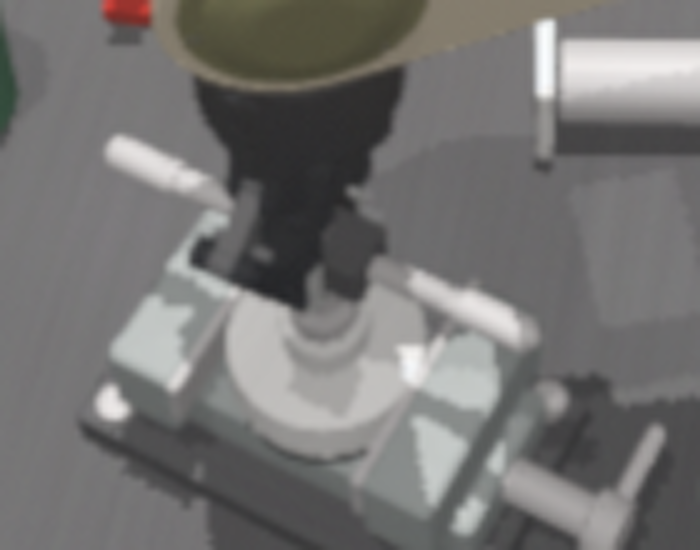

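>>> {"api": "servo_tool", "payload": {
  "commands": [
    {"linear": [0, 0, 0], "angular": [0, 0, 7.5], "gripper": -1},
    {"linear": [0, 0, 0.1], "angular": [0, 0, 15], "gripper": -1},
    {"linear": [0, 0, 0.2], "angular": [0, 0, 22.5], "gripper": -1},
    {"linear": [0, 0, 0.3], "angular": [0, 0, 30], "gripper": -1},
    {"linear": [0, 0, 0.3], "angular": [0, 0, 37.5], "gripper": -1},
    {"linear": [0, 0, 0.4], "angular": [0, 0, 45], "gripper": -1},
    {"linear": [0, 0, 0.4], "angular": [0, 0, 45], "gripper": -1}
  ],
  "force": 80
}}

```text
time_s: 4.9
position: [0.5605, 0.3373, 0.1434]
tool_rot: [[-0.488, 0.873, 0.0], [0.873, 0.488, -0.0], [-0.0, -0.0, -1.0]]
ft_force: [-2.0, -0.0, 6.7]
grip_width: 0.025
```

```bash
python3 - <<'E'
from h import *
st()
s=env.get_image("side")
crop(s,(255,320),140,110,5,"a5")
E
```

```text
t 4.9 p [0.5605 0.3373 0.1434] q [20.7 36.6 64.9 -0.  78.5 -8.5] F [-2.  -0.   6.7] T [-0.12  0.43  0.01] w 0.025
x [-4.877e-01  8.730e-01 -2.000e-04] y [ 8.730e-01  4.877e-01 -1.000e-04]
a5 origin 185 265 scale 5
```

View pics/a5.png

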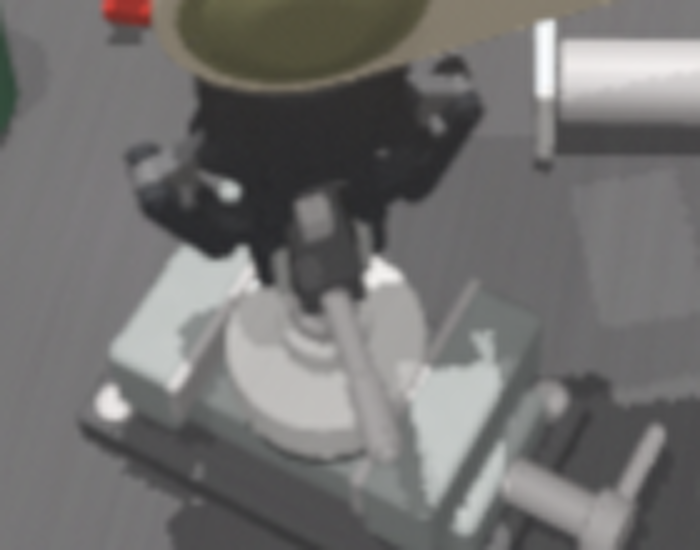

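>>> {"api": "servo_tool", "payload": {
  "commands": [
    {"linear": [0, 0, 0], "angular": [0, 0, 7.5], "gripper": -1},
    {"linear": [0, 0, 0.1], "angular": [0, 0, 15], "gripper": -1},
    {"linear": [0, 0, 0.2], "angular": [0, 0, 22.5], "gripper": -1},
    {"linear": [0, 0, 0.3], "angular": [0, 0, 30], "gripper": -1},
    {"linear": [0, 0, 0.3], "angular": [0, 0, 37.5], "gripper": -1},
    {"linear": [0, 0, 0.4], "angular": [0, 0, 45], "gripper": -1},
    {"linear": [0, 0, 0.5], "angular": [0, 0, 52.5], "gripper": -1},
    {"linear": [0, 0, 0.5], "angular": [0, 0, 60], "gripper": -1},
    {"linear": [0, 0, 0.6], "angular": [0, 0, 67.5], "gripper": -1},
    {"linear": [0, 0, 0.6], "angular": [0, 0, 75], "gripper": -1},
    {"linear": [0, 0, 0.7], "angular": [0, 0, 82.5], "gripper": -1},
    {"linear": [0, 0, 0.8], "angular": [0, 0, 90], "gripper": -1},
    {"linear": [0, 0, 0.8], "angular": [0, 0, 97.5], "gripper": -1},
    {"linear": [0, 0, 0.9], "angular": [0, 0, 105], "gripper": -1},
    {"linear": [0, 0, 0.9], "angular": [0, 0, 112.5], "gripper": -1},
    {"linear": [0, 0, 1], "angular": [0, 0, 120], "gripper": -1},
    {"linear": [0, 0, 1], "angular": [0, 0, 127.5], "gripper": -1},
    {"linear": [0, 0, 1.1], "angular": [0, 0, 135], "gripper": -1},
    {"linear": [0, 0, 1.1], "angular": [0, 0, 135], "gripper": -1}
  ],
  "force": 80
}}

```text
time_s: 6.85
position: [0.5599, 0.3381, 0.1423]
tool_rot: [[0.962, -0.272, -0.001], [-0.272, -0.962, 0.001], [-0.001, -0.001, -1.0]]
ft_force: [-4.3, 2.8, 7.0]
grip_width: 0.025
```

```bash
python3 - <<'E'
from h import *
st()
s=env.get_image("side")
crop(s,(255,320),140,110,5,"a6")
E
```

```text
t 6.85 p [0.5599 0.3381 0.1423] q [2.070e+01 3.670e+01 6.500e+01 1.000e-01 7.830e+01 1.265e+02] F [-4.3  2.8  7. ] T [0.68 0.81 0.05] w 0.025
x [ 0.9623 -0.2721 -0.0013] y [-2.721e-01 -9.623e-01 -9.000e-04]
a6 origin 185 265 scale 5
```

View pics/a6.png

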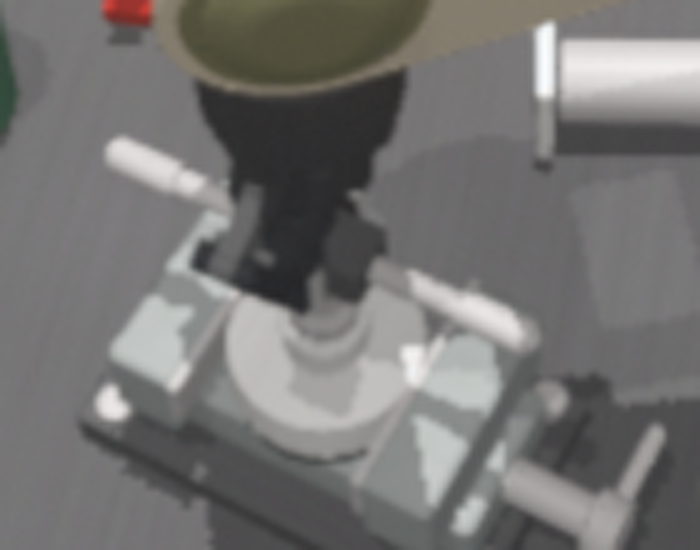

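>>> {"api": "servo_tool", "payload": {
  "commands": [
    {"linear": [0, 0, -0.1], "angular": [0, 0, -7.5], "gripper": -1},
    {"linear": [0, 0, -0.2], "angular": [0, 0, -15], "gripper": -1},
    {"linear": [0, 0, -0.2], "angular": [0, 0, -22.5], "gripper": -1},
    {"linear": [0, 0, -0.3], "angular": [0, 0, -30], "gripper": -1},
    {"linear": [0, 0, -0.3], "angular": [0, 0, -37.5], "gripper": -1},
    {"linear": [0, 0, -0.4], "angular": [0, 0, -45], "gripper": -1},
    {"linear": [0, 0, -0.5], "angular": [0, 0, -52.5], "gripper": -1},
    {"linear": [0, 0, -0.5], "angular": [0, 0, -60], "gripper": -1},
    {"linear": [0, 0, -0.6], "angular": [0, 0, -67.5], "gripper": -1},
    {"linear": [0, 0, -0.6], "angular": [0, 0, -75], "gripper": -1},
    {"linear": [0, 0, -0.7], "angular": [0, 0, -82.5], "gripper": -1},
    {"linear": [0, 0, -0.8], "angular": [0, 0, -91], "gripper": -1},
    {"linear": [0, 0, -0.8], "angular": [0, 0, -91], "gripper": -1},
    {"linear": [0, 0, -0.8], "angular": [0, 0, -91], "gripper": -1}
  ],
  "force": 80
}}

```text
time_s: 8.3
position: [0.5601, 0.3374, 0.1424]
tool_rot: [[0.256, 0.967, -0.002], [0.967, -0.256, -0.0], [-0.001, -0.001, -1.0]]
ft_force: [-4.1, 0.6, 2.6]
grip_width: 0.025
```

```bash
python3 - <<'E'
from h import *
st()
s=env.get_image("side")
crop(s,(255,320),140,110,5,"a7")
E
```

```text
t 8.3 p [0.5601 0.3374 0.1424] q [20.7 36.7 65.   0.  78.4 35.5] F [-4.1  0.6  2.6] T [0.08 0.81 0.13] w 0.025
x [ 2.562e-01  9.666e-01 -7.000e-04] y [ 0.9666 -0.2562 -0.0015]
a7 origin 185 265 scale 5
```

View pics/a7.png

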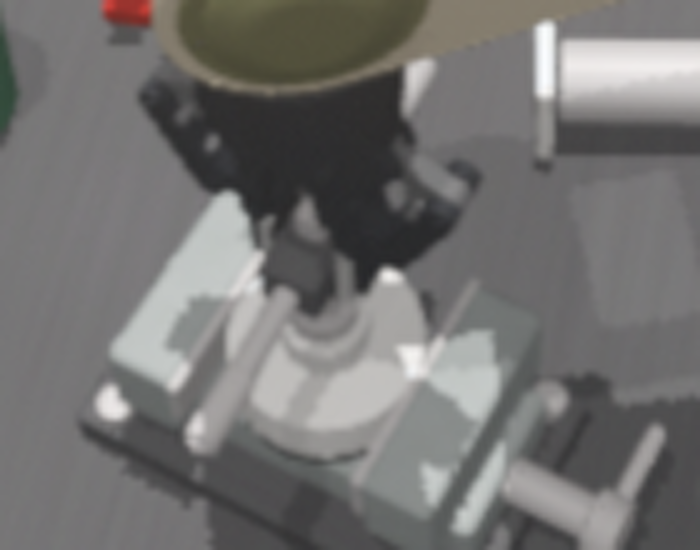

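>>> {"api": "servo_tool", "payload": {
  "commands": [
    {"linear": [0, 0, 0], "angular": [0, 0, 0], "gripper": 1},
    {"linear": [0, 0, 0], "angular": [0, 0, 0], "gripper": 1},
    {"linear": [0, 0, 0], "angular": [0, 0, 0], "gripper": 1},
    {"linear": [0, 0, 0], "angular": [0, 0, 0], "gripper": 1},
    {"linear": [0, 0, -10], "angular": [0, 0, 0], "gripper": 1},
    {"linear": [0, 0, -25], "angular": [0, 0, 0], "gripper": 1},
    {"linear": [0, 0, -40], "angular": [0, 0, 0], "gripper": 1},
    {"linear": [0, 0, -40], "angular": [0, 0, 0], "gripper": 1},
    {"linear": [0, 0, -40], "angular": [0, 0, -8], "gripper": 1},
    {"linear": [0, 0, -40], "angular": [0, 0, -16], "gripper": 1},
    {"linear": [0, 0, -40], "angular": [0, 0, -24], "gripper": 1},
    {"linear": [0, 0, -40], "angular": [0, 0, -32], "gripper": 1},
    {"linear": [0, 0, -40], "angular": [0, 0, -40], "gripper": 1},
    {"linear": [0, 0, -40], "angular": [0, 0, -48], "gripper": 1},
    {"linear": [0, 0, -40], "angular": [0, 0, -56], "gripper": 1},
    {"linear": [0, 0, -40], "angular": [0, 0, -64], "gripper": 1},
    {"linear": [0, 0, -40], "angular": [0, 0, -72], "gripper": 1},
    {"linear": [0, 0, -40], "angular": [0, 0, -80], "gripper": 1},
    {"linear": [0, 0, -40], "angular": [0, 0, -88], "gripper": 1},
    {"linear": [0, 0, -40], "angular": [0, 0, -90], "gripper": 1}
  ],
  "force": 80
}}

```text
time_s: 10.35
position: [0.5605, 0.3373, 0.1821]
tool_rot: [[-0.969, 0.248, -0.001], [0.248, 0.969, -0.0], [0.001, -0.0, -1.0]]
ft_force: [0.7, 0.3, -0.3]
grip_width: 0.0855
```

```bash
python3 - <<'E'
from h import *
st()
s=env.get_image("side")
crop(s,(255,320),140,110,5,"a8")
E
```

```text
t 10.35 p [0.5605 0.3373 0.1821] q [ 20.7  34.9  61.7  -0.   83.5 -54.9] F [ 0.7  0.3 -0.3] T [ 0.04 -0.04 -0.02] w 0.0855
x [-9.686e-01  2.484e-01  5.000e-04] y [ 2.484e-01  9.686e-01 -4.000e-04]
a8 origin 185 265 scale 5
```

View pics/a8.png

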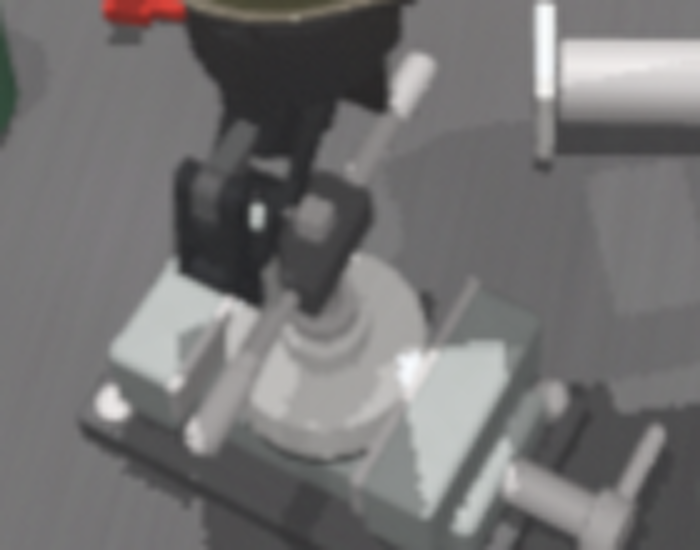

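>>> {"api": "servo_tool", "payload": {
  "commands": [
    {"linear": [0, 0, 0], "angular": [0, 0, -8], "gripper": 1},
    {"linear": [0, 0, 0], "angular": [0, 0, -16], "gripper": 1},
    {"linear": [0, 0, 0], "angular": [0, 0, -24], "gripper": 1},
    {"linear": [0, 0, 0], "angular": [0, 0, -32], "gripper": 1},
    {"linear": [0, 0, 0], "angular": [0, 0, -40], "gripper": 1},
    {"linear": [0, 0, 0], "angular": [0, 0, -48], "gripper": 1},
    {"linear": [0, 0, 0], "angular": [0, 0, -56], "gripper": 1},
    {"linear": [0, 0, 0], "angular": [0, 0, -64], "gripper": 1},
    {"linear": [0, 0, 0], "angular": [0, 0, -72], "gripper": 1},
    {"linear": [0, 0, 0], "angular": [0, 0, -80], "gripper": 1},
    {"linear": [0, 0, 0], "angular": [0, 0, -88], "gripper": 1},
    {"linear": [0, 0, 0], "angular": [0, 0, -90], "gripper": 1},
    {"linear": [0, 0, 0], "angular": [0, 0, -90], "gripper": 1},
    {"linear": [0, 0, 15], "angular": [0, 0, -90], "gripper": 1},
    {"linear": [0, 0, 30], "angular": [0, 0, -90], "gripper": 1},
    {"linear": [0, 0, 39], "angular": [0, 0, -90], "gripper": 1},
    {"linear": [0, 0, 39], "angular": [0, 0, -90], "gripper": 1},
    {"linear": [0, 0, 39], "angular": [0, 0, -90], "gripper": 0},
    {"linear": [0, 0, 39], "angular": [0, 0, -90], "gripper": -0.5},
    {"linear": [0, 0, 39], "angular": [0, 0, -90], "gripper": -1}
  ],
  "force": 80
}}

```text
time_s: 12.4
position: [0.5609, 0.3375, 0.1443]
tool_rot: [[-0.253, -0.968, 0.001], [-0.968, 0.253, 0.0], [-0.001, -0.001, -1.0]]
ft_force: [0.3, 0.4, 0.5]
grip_width: 0.0439
```

>>> {"api": "servo_tool", "payload": {
  "commands": [
    {"linear": [0, 0, 0], "angular": [0, 0, 0], "gripper": -1},
    {"linear": [0, 0, 0], "angular": [0, 0, 0], "gripper": -1},
    {"linear": [0, 0, 0], "angular": [0, 0, 0], "gripper": -1},
    {"linear": [0, 0, 0], "angular": [0, 0, 0], "gripper": -1},
    {"linear": [0, 0, 0], "angular": [0, 0, 0], "gripper": -1},
    {"linear": [0, 0, 0], "angular": [0, 0, 0], "gripper": -1}
  ]
}}

```text
time_s: 13.0
position: [0.5606, 0.3375, 0.1442]
tool_rot: [[-0.253, -0.968, 0.0], [-0.968, 0.253, 0.0], [-0.0, -0.0, -1.0]]
ft_force: [-2.8, -0.4, 5.9]
grip_width: 0.0247
```

```bash
python3 - <<'E'
from h import *
st()
s=env.get_image("side")
crop(s,(255,320),140,110,5,"a9")
E
```

```text
t 13.0 p [0.5606 0.3375 0.1442] q [  20.7   36.6   64.9    0.    78.5 -144.7] F [-2.8 -0.4  5.9] T [ 0.01  0.45 -0.06] w 0.0247
x [-2.525e-01 -9.676e-01 -5.000e-04] y [-9.676e-01  2.525e-01 -4.000e-04]
a9 origin 185 265 scale 5
```

View pics/a9.png

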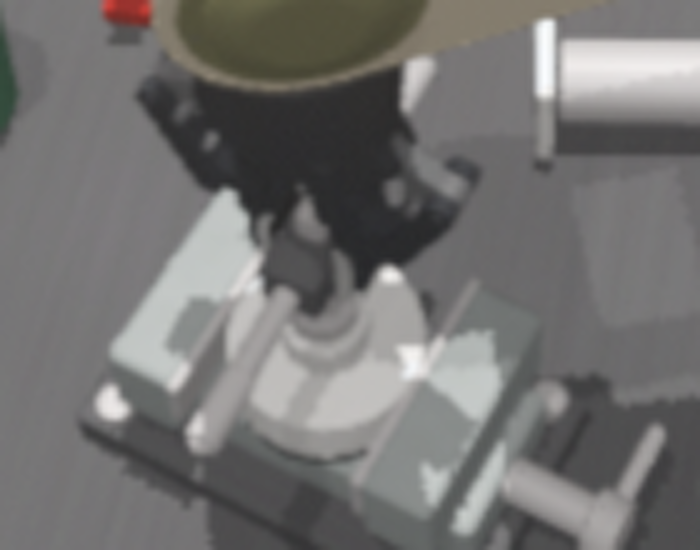

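>>> {"api": "servo_tool", "payload": {
  "commands": [
    {"linear": [0, 0, 0.1], "angular": [0, 0, 8], "gripper": -1},
    {"linear": [0, 0, 0.1], "angular": [0, 0, 16], "gripper": -1},
    {"linear": [0, 0, 0.2], "angular": [0, 0, 24], "gripper": -1},
    {"linear": [0, 0, 0.3], "angular": [0, 0, 32], "gripper": -1},
    {"linear": [0, 0, 0.3], "angular": [0, 0, 40], "gripper": -1},
    {"linear": [0, 0, 0.4], "angular": [0, 0, 48], "gripper": -1},
    {"linear": [0, 0, 0.5], "angular": [0, 0, 56], "gripper": -1},
    {"linear": [0, 0, 0.5], "angular": [0, 0, 64], "gripper": -1},
    {"linear": [0, 0, 0.6], "angular": [0, 0, 72], "gripper": -1},
    {"linear": [0, 0, 0.7], "angular": [0, 0, 80], "gripper": -1},
    {"linear": [0, 0, 0.7], "angular": [0, 0, 88], "gripper": -1},
    {"linear": [0, 0, 0.8], "angular": [0, 0, 96], "gripper": -1},
    {"linear": [0, 0, 0.9], "angular": [0, 0, 104], "gripper": -1},
    {"linear": [0, 0, 0.9], "angular": [0, 0, 112], "gripper": -1},
    {"linear": [0, 0, 1], "angular": [0, 0, 120], "gripper": -1},
    {"linear": [0, 0, 1.1], "angular": [0, 0, 128], "gripper": -1},
    {"linear": [0, 0, 1.1], "angular": [0, 0, 136], "gripper": -1},
    {"linear": [0, 0, 1.2], "angular": [0, 0, 144], "gripper": -1},
    {"linear": [0, 0, 1.3], "angular": [0, 0, 152], "gripper": -1},
    {"linear": [0, 0, 1.3], "angular": [0, 0, 160], "gripper": -1}
  ],
  "force": 80
}}

```text
time_s: 15.05
position: [0.5599, 0.3382, 0.1435]
tool_rot: [[-0.089, 0.996, -0.0], [0.996, 0.089, 0.001], [0.001, -0.0, -1.0]]
ft_force: [-5.5, 2.8, 10.1]
grip_width: 0.025
```

>>> {"api": "servo_tool", "payload": {
  "commands": [
    {"linear": [0, 0, 0.1], "angular": [0, 0, 7], "gripper": -1},
    {"linear": [0, 0, 0.1], "angular": [0, 0, 14], "gripper": -1},
    {"linear": [0, 0, 0.2], "angular": [0, 0, 20], "gripper": -1},
    {"linear": [0, 0, 0.2], "angular": [0, 0, 20], "gripper": -1},
    {"linear": [0, 0, 0.2], "angular": [0, 0, 20], "gripper": -1}
  ]
}}

```text
time_s: 15.55
position: [0.5601, 0.3383, 0.1434]
tool_rot: [[0.252, 0.968, -0.0], [0.968, -0.252, 0.002], [0.002, -0.001, -1.0]]
ft_force: [-4.9, 1.9, 10.1]
grip_width: 0.0246
```

```bash
python3 - <<'E'
from h import *
st()
s=env.get_image("side")
crop(s,(255,320),140,110,5,"a10")
t=env.get_image("top"); cv2.imwrite("pics/a11.png",t["frame"])
E
```

```text
t 15.55 p [0.5601 0.3383 0.1434] q [20.7 36.6 64.9  0.1 78.4 35.3] F [-4.9  1.9 10.1] T [0.54 1.27 0.08] w 0.0246
x [0.2521 0.9677 0.0018] y [ 9.677e-01 -2.521e-01 -6.000e-04]
a10 origin 185 265 scale 5
```

View pics/a10.png

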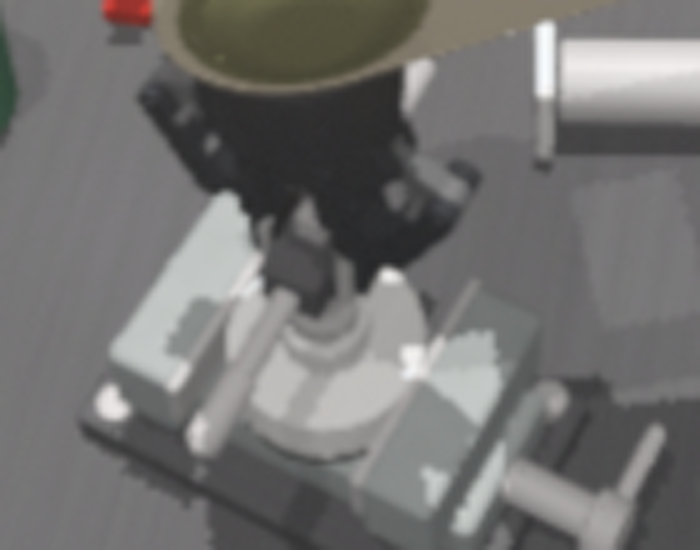

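View pics/a11.png

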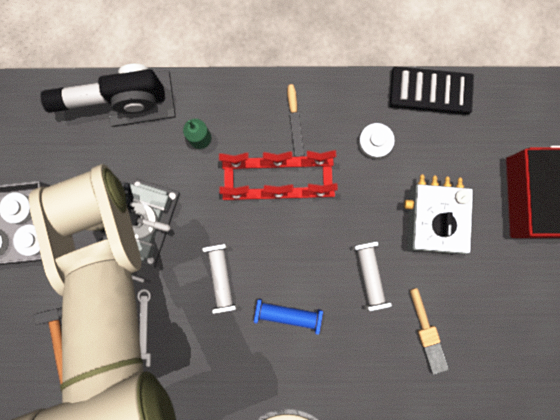

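>>> {"api": "servo_tool", "payload": {
  "commands": [
    {"linear": [0, 0, 0], "angular": [0, 0, -8], "gripper": -1},
    {"linear": [0, 0, 0], "angular": [0, 0, -16], "gripper": -1},
    {"linear": [0, 0, 0], "angular": [0, 0, -24], "gripper": -1},
    {"linear": [0, 0, 0], "angular": [0, 0, -32], "gripper": -1},
    {"linear": [0, 0, 0], "angular": [0, 0, -40], "gripper": -1},
    {"linear": [0, 0, 0], "angular": [0, 0, -48], "gripper": -1},
    {"linear": [0, 0, 0], "angular": [0, 0, -56], "gripper": -1},
    {"linear": [0, 0, 0], "angular": [0, 0, -64], "gripper": -1},
    {"linear": [0, 0, 0], "angular": [0, 0, -72], "gripper": -1},
    {"linear": [0, 0, 0], "angular": [0, 0, -80], "gripper": -1},
    {"linear": [0, 0, 0], "angular": [0, 0, -88], "gripper": -1},
    {"linear": [0, 0, 0], "angular": [0, 0, -91], "gripper": -1},
    {"linear": [0, 0, 0], "angular": [0, 0, -91], "gripper": -1},
    {"linear": [0, 0, 0], "angular": [0, 0, -91], "gripper": -1}
  ],
  "force": 80
}}

```text
time_s: 17.05
position: [0.5602, 0.3377, 0.1434]
tool_rot: [[-0.972, 0.235, -0.0], [0.235, 0.972, 0.0], [0.0, 0.0, -1.0]]
ft_force: [-4.8, 0.1, 10.3]
grip_width: 0.0251
```

```bash
python3 - <<'E'
from h import *
st()
s=env.get_image("side")
crop(s,(255,320),140,110,5,"a12")
E
```

```text
t 17.05 p [0.5602 0.3377 0.1434] q [ 20.7  36.6  65.    0.   78.4 -55.7] F [-4.8  0.1 10.3] T [-0.15  1.15  0.08] w 0.0251
x [-9.720e-01  2.351e-01  1.000e-04] y [2.351e-01 9.720e-01 4.000e-04]
a12 origin 185 265 scale 5
```

View pics/a12.png

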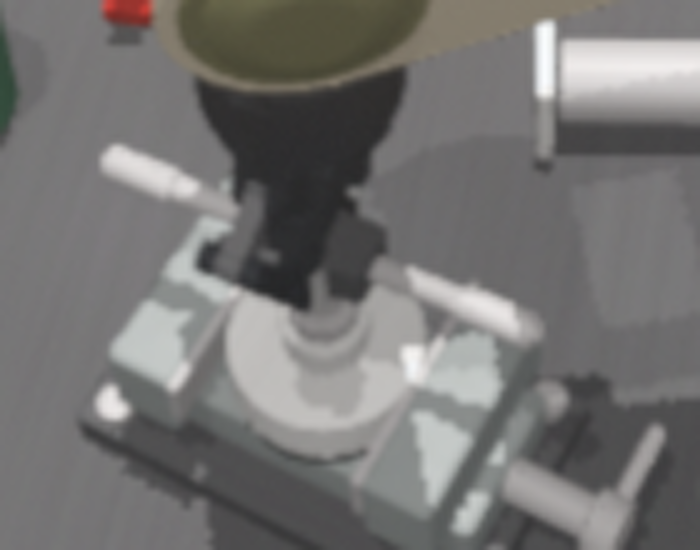

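>>> {"api": "servo_tool", "payload": {
  "commands": [
    {"linear": [0, 0, 0.2], "angular": [0, 0, 8], "gripper": -1},
    {"linear": [0, 0, 0.3], "angular": [0, 0, 16], "gripper": -1},
    {"linear": [0, 0, 0.4], "angular": [0, 0, 24], "gripper": -1},
    {"linear": [0, 0, 0.5], "angular": [0, 0, 32], "gripper": -1},
    {"linear": [0, 0, 0.6], "angular": [0, 0, 40], "gripper": -1},
    {"linear": [0, 0, 0.7], "angular": [0, 0, 48], "gripper": -1},
    {"linear": [0, 0, 0.8], "angular": [0, 0, 56], "gripper": -1},
    {"linear": [0, 0, 0.8], "angular": [0, 0, 64], "gripper": -1},
    {"linear": [0, 0, 0.9], "angular": [0, 0, 72], "gripper": -1},
    {"linear": [0, 0, 1], "angular": [0, 0, 80], "gripper": -1},
    {"linear": [0, 0, 1.1], "angular": [0, 0, 88], "gripper": -1},
    {"linear": [0, 0, 1.2], "angular": [0, 0, 96], "gripper": -1},
    {"linear": [0, 0, 1.3], "angular": [0, 0, 104], "gripper": -1},
    {"linear": [0, 0, 1.4], "angular": [0, 0, 112], "gripper": -1},
    {"linear": [0, 0, 1.5], "angular": [0, 0, 120], "gripper": -1},
    {"linear": [0, 0, 1.6], "angular": [0, 0, 128], "gripper": -1},
    {"linear": [0, 0, 1.7], "angular": [0, 0, 136], "gripper": -1},
    {"linear": [0, 0, 1.8], "angular": [0, 0, 144], "gripper": -1},
    {"linear": [0, 0, 1.9], "angular": [0, 0, 152], "gripper": -1},
    {"linear": [0, 0, 2], "angular": [0, 0, 160], "gripper": -1}
  ],
  "force": 80
}}

```text
time_s: 19.1
position: [0.5608, 0.3383, 0.1427]
tool_rot: [[0.994, 0.106, 0.003], [0.106, -0.994, 0.002], [0.003, -0.002, -1.0]]
ft_force: [-4.1, 1.7, 15.5]
grip_width: 0.0252
```

>>> {"api": "servo_tool", "payload": {
  "commands": [
    {"linear": [0, 0, 0.1], "angular": [0, 0, 7], "gripper": -1},
    {"linear": [0, 0, 0.1], "angular": [0, 0, 14], "gripper": -1},
    {"linear": [0, 0, 0.2], "angular": [0, 0, 20], "gripper": -1},
    {"linear": [0, 0, 0.2], "angular": [0, 0, 20], "gripper": -1},
    {"linear": [0, 0, 0.2], "angular": [0, 0, 20], "gripper": -1}
  ]
}}

```text
time_s: 19.6
position: [0.561, 0.3381, 0.1425]
tool_rot: [[0.972, -0.235, 0.003], [-0.235, -0.972, 0.002], [0.003, -0.003, -1.0]]
ft_force: [-5.0, 0.8, 15.7]
grip_width: 0.0247
```

```bash
python3 - <<'E'
from h import *
st()
s=env.get_image("side")
crop(s,(255,320),140,110,5,"a13")
E
```

```text
t 19.6 p [0.561  0.3381 0.1425] q [2.070e+01 3.670e+01 6.500e+01 1.000e-01 7.810e+01 1.243e+02] F [-5.   0.8 15.7] T [0.29 0.97 0.02] w 0.0247
x [ 0.9719 -0.2354  0.0026] y [-0.2354 -0.9719 -0.0029]
a13 origin 185 265 scale 5
```

View pics/a13.png

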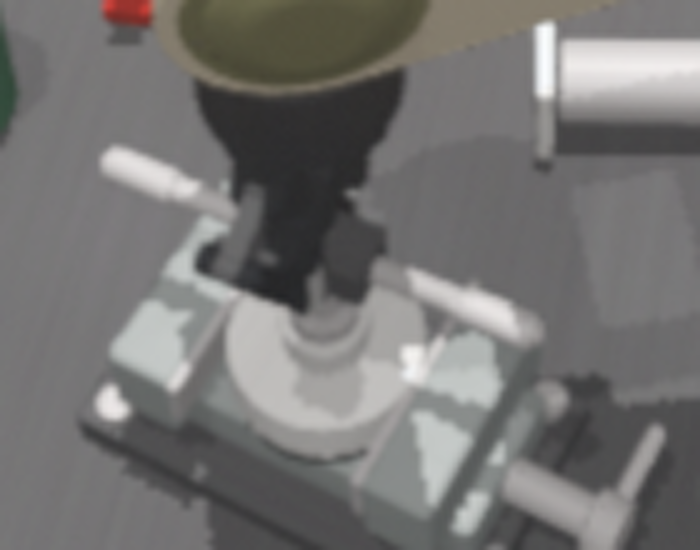

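>>> {"api": "servo_tool", "payload": {
  "commands": [
    {"linear": [0, 0, -0.2], "angular": [0, 0, -8], "gripper": -1},
    {"linear": [0, 0, -0.4], "angular": [0, 0, -16], "gripper": -1},
    {"linear": [0, 0, -0.6], "angular": [0, 0, -24], "gripper": -1},
    {"linear": [0, 0, -0.8], "angular": [0, 0, -32], "gripper": -1},
    {"linear": [0, 0, -1], "angular": [0, 0, -40], "gripper": -1},
    {"linear": [0, 0, -1.2], "angular": [0, 0, -48], "gripper": -1},
    {"linear": [0, 0, -1.4], "angular": [0, 0, -56], "gripper": -1},
    {"linear": [0, 0, -1.6], "angular": [0, 0, -64], "gripper": -1},
    {"linear": [0, 0, -1.6], "angular": [0, 0, -72], "gripper": -1},
    {"linear": [0, 0, -1.6], "angular": [0, 0, -80], "gripper": -1},
    {"linear": [0, 0, -1.6], "angular": [0, 0, -88], "gripper": -1},
    {"linear": [0, 0, -1.6], "angular": [0, 0, -91], "gripper": -1},
    {"linear": [0, 0, -1.6], "angular": [0, 0, -91], "gripper": -1},
    {"linear": [0, 0, -1.6], "angular": [0, 0, -91], "gripper": -1}
  ],
  "force": 80
}}

```text
time_s: 21.05
position: [0.56, 0.3382, 0.1427]
tool_rot: [[0.218, 0.976, -0.0], [0.976, -0.218, 0.002], [0.002, -0.001, -1.0]]
ft_force: [-4.9, 3.0, 9.2]
grip_width: 0.0248
```

```bash
python3 - <<'E'
from h import *
st()
s=env.get_image("side")
crop(s,(255,320),140,110,5,"a14")
E
```

```text
t 21.05 p [0.56   0.3382 0.1427] q [20.7 36.7 65.   0.1 78.3 33.3] F [-4.9  3.   9.2] T [0.48 1.27 0.12] w 0.0248
x [0.2181 0.9759 0.0017] y [ 9.759e-01 -2.181e-01 -6.000e-04]
a14 origin 185 265 scale 5
```

View pics/a14.png

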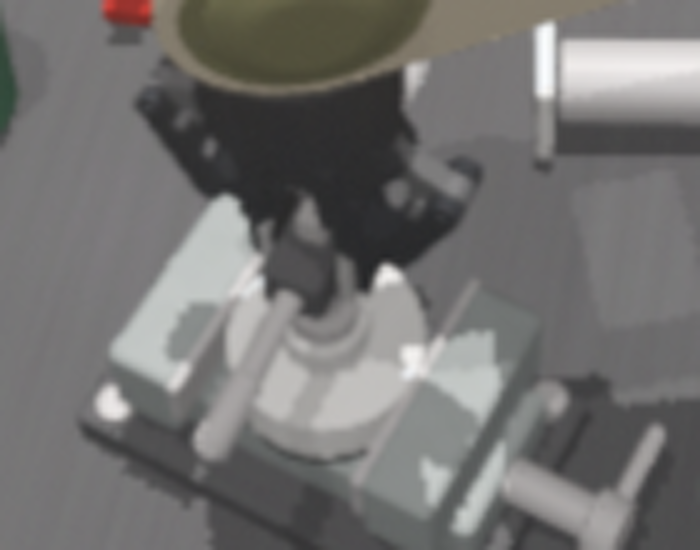

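>>> {"api": "servo_tool", "payload": {
  "commands": [
    {"linear": [0, 0, 0], "angular": [0, 0, 0], "gripper": 1},
    {"linear": [0, 0, 0], "angular": [0, 0, 0], "gripper": 1},
    {"linear": [0, 0, 0], "angular": [0, 0, 0], "gripper": 1},
    {"linear": [0, 0, 0], "angular": [0, 0, 0], "gripper": 1},
    {"linear": [0, 0, -10], "angular": [0, 0, 0], "gripper": 1},
    {"linear": [0, 0, -25], "angular": [0, 0, 0], "gripper": 1},
    {"linear": [0, 0, -40], "angular": [0, 0, 0], "gripper": 1},
    {"linear": [0, 0, -40], "angular": [0, 0, 0], "gripper": 1},
    {"linear": [0, 0, -40], "angular": [0, 0, -8], "gripper": 1},
    {"linear": [0, 0, -40], "angular": [0, 0, -16], "gripper": 1},
    {"linear": [0, 0, -40], "angular": [0, 0, -24], "gripper": 1},
    {"linear": [0, 0, -40], "angular": [0, 0, -32], "gripper": 1},
    {"linear": [0, 0, -40], "angular": [0, 0, -40], "gripper": 1},
    {"linear": [0, 0, -40], "angular": [0, 0, -48], "gripper": 1},
    {"linear": [0, 0, -40], "angular": [0, 0, -56], "gripper": 1},
    {"linear": [0, 0, -40], "angular": [0, 0, -64], "gripper": 1},
    {"linear": [0, 0, -40], "angular": [0, 0, -72], "gripper": 1},
    {"linear": [0, 0, -40], "angular": [0, 0, -80], "gripper": 1},
    {"linear": [0, 0, -40], "angular": [0, 0, -88], "gripper": 1},
    {"linear": [0, 0, -40], "angular": [0, 0, -90], "gripper": 1}
  ],
  "force": 80
}}

```text
time_s: 23.1
position: [0.5605, 0.3373, 0.181]
tool_rot: [[-0.977, 0.214, -0.001], [0.214, 0.977, -0.0], [0.001, -0.0, -1.0]]
ft_force: [-0.1, -0.6, 0.0]
grip_width: 0.0856
```

```bash
python3 - <<'E'
from h import *
st(); to((.5605,.3377,.142))
s=env.get_image("side")
crop(s,(255,320),140,110,5,"a15")
E
```

```text
t 23.1 p [0.5605 0.3373 0.181 ] q [ 20.7  34.9  61.8  -0.   83.4 -56.9] F [-0.1 -0.6  0. ] T [ 0.04 -0.02  0.  ] w 0.0856
x [-9.767e-01  2.144e-01  6.000e-04] y [ 2.144e-01  9.767e-01 -5.000e-04]
shift [ 0.1  0.4 39. ]
a15 origin 185 265 scale 5
```

View pics/a15.png

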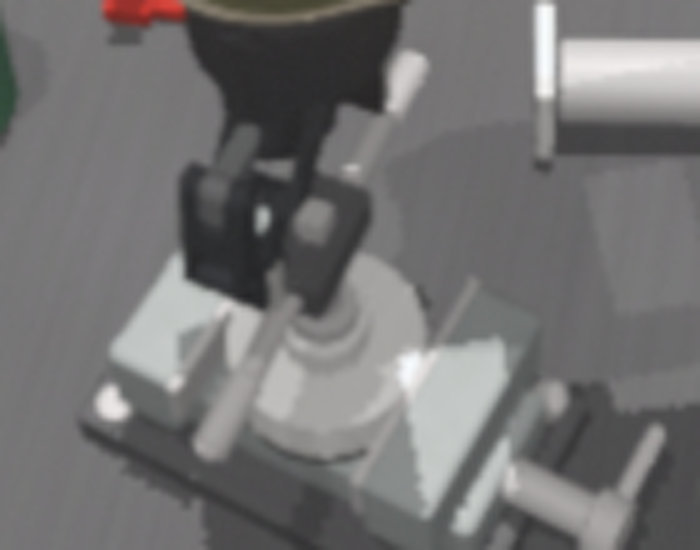

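>>> {"api": "servo_tool", "payload": {
  "commands": [
    {"linear": [0, 0, 0], "angular": [0, 0, -8], "gripper": 1},
    {"linear": [0, 0, 0], "angular": [0, 0, -16], "gripper": 1},
    {"linear": [0, 0, 0], "angular": [0, 0, -24], "gripper": 1},
    {"linear": [0, 0, 0], "angular": [0, 0, -32], "gripper": 1},
    {"linear": [0, 0, 0], "angular": [0, 0, -40], "gripper": 1},
    {"linear": [0, 0, 0], "angular": [0, 0, -48], "gripper": 1},
    {"linear": [0, 0, 0], "angular": [0, 0, -56], "gripper": 1},
    {"linear": [0, 0, 0], "angular": [0, 0, -64], "gripper": 1},
    {"linear": [0, 0, 0], "angular": [0, 0, -72], "gripper": 1},
    {"linear": [0, 0, 0], "angular": [0, 0, -80], "gripper": 1},
    {"linear": [0, 0, 0], "angular": [0, 0, -88], "gripper": 1},
    {"linear": [0, 0, 0], "angular": [0, 0, -90], "gripper": 1},
    {"linear": [0, 0, 0], "angular": [0, 0, -90], "gripper": 1},
    {"linear": [0, 0, 15], "angular": [0, 0, -90], "gripper": 1},
    {"linear": [0, 0, 30], "angular": [0, 0, -90], "gripper": 1},
    {"linear": [0, 0, 39], "angular": [0, 0, -90], "gripper": 1},
    {"linear": [0, 0, 39], "angular": [0, 0, -90], "gripper": 1},
    {"linear": [0, 0, 39], "angular": [0, 0, -90], "gripper": 0},
    {"linear": [0, 0, 39], "angular": [0, 0, -90], "gripper": -0.5},
    {"linear": [0, 0, 39], "angular": [0, 0, -90], "gripper": -1}
  ],
  "force": 80
}}

```text
time_s: 25.15
position: [0.5608, 0.3375, 0.1432]
tool_rot: [[-0.219, -0.976, 0.001], [-0.976, 0.219, 0.0], [-0.001, -0.001, -1.0]]
ft_force: [-0.1, 0.0, -0.0]
grip_width: 0.0439
```

>>> {"api": "servo_tool", "payload": {
  "commands": [
    {"linear": [0, 0, 0], "angular": [0, 0, 0], "gripper": -1},
    {"linear": [0, 0, 0], "angular": [0, 0, 0], "gripper": -1},
    {"linear": [0, 0, 0], "angular": [0, 0, 0], "gripper": -1},
    {"linear": [0, 0, 0], "angular": [0, 0, 0], "gripper": -1},
    {"linear": [0, 0, 0], "angular": [0, 0, 0], "gripper": -1},
    {"linear": [0, 0, 0], "angular": [0, 0, 0], "gripper": -1}
  ]
}}

```text
time_s: 25.75
position: [0.5606, 0.3375, 0.1432]
tool_rot: [[-0.219, -0.976, 0.001], [-0.976, 0.219, 0.0], [-0.001, -0.0, -1.0]]
ft_force: [-2.7, -0.5, 5.3]
grip_width: 0.025
```

>>> {"api": "servo_tool", "payload": {
  "commands": [
    {"linear": [0, 0, 0.1], "angular": [0, 0, 8], "gripper": -1},
    {"linear": [0, 0, 0.1], "angular": [0, 0, 16], "gripper": -1},
    {"linear": [0, 0, 0.2], "angular": [0, 0, 24], "gripper": -1},
    {"linear": [0, 0, 0.2], "angular": [0, 0, 32], "gripper": -1},
    {"linear": [0, 0, 0.3], "angular": [0, 0, 40], "gripper": -1},
    {"linear": [0, 0, 0.3], "angular": [0, 0, 48], "gripper": -1},
    {"linear": [0, 0, 0.4], "angular": [0, 0, 56], "gripper": -1},
    {"linear": [0, 0, 0.4], "angular": [0, 0, 64], "gripper": -1},
    {"linear": [0, 0, 0.5], "angular": [0, 0, 72], "gripper": -1},
    {"linear": [0, 0, 0.5], "angular": [0, 0, 80], "gripper": -1},
    {"linear": [0, 0, 0.6], "angular": [0, 0, 88], "gripper": -1},
    {"linear": [0, 0, 0.6], "angular": [0, 0, 96], "gripper": -1},
    {"linear": [0, 0, 0.7], "angular": [0, 0, 104], "gripper": -1},
    {"linear": [0, 0, 0.7], "angular": [0, 0, 112], "gripper": -1},
    {"linear": [0, 0, 0.8], "angular": [0, 0, 120], "gripper": -1},
    {"linear": [0, 0, 0.8], "angular": [0, 0, 128], "gripper": -1},
    {"linear": [0, 0, 0.9], "angular": [0, 0, 136], "gripper": -1},
    {"linear": [0, 0, 0.9], "angular": [0, 0, 144], "gripper": -1},
    {"linear": [0, 0, 1], "angular": [0, 0, 152], "gripper": -1},
    {"linear": [0, 0, 1], "angular": [0, 0, 160], "gripper": -1}
  ]
}}

```text
time_s: 27.75
position: [0.5599, 0.3381, 0.1425]
tool_rot: [[-0.124, 0.992, -0.001], [0.992, 0.124, 0.001], [0.001, -0.0, -1.0]]
ft_force: [-4.9, 1.6, 8.0]
grip_width: 0.0248
```

```bash
python3 - <<'E'
from h import *
st()
s=env.get_image("side")
crop(s,(255,320),140,110,5,"a16")
E
```

```text
t 27.75 p [0.5599 0.3381 0.1425] q [20.7 36.7 65.   0.1 78.3 13.6] F [-4.9  1.6  8. ] T [0.38 1.21 0.35] w 0.0248
x [-0.1238  0.9923  0.0013] y [ 9.923e-01  1.238e-01 -4.000e-04]
a16 origin 185 265 scale 5
```

View pics/a16.png

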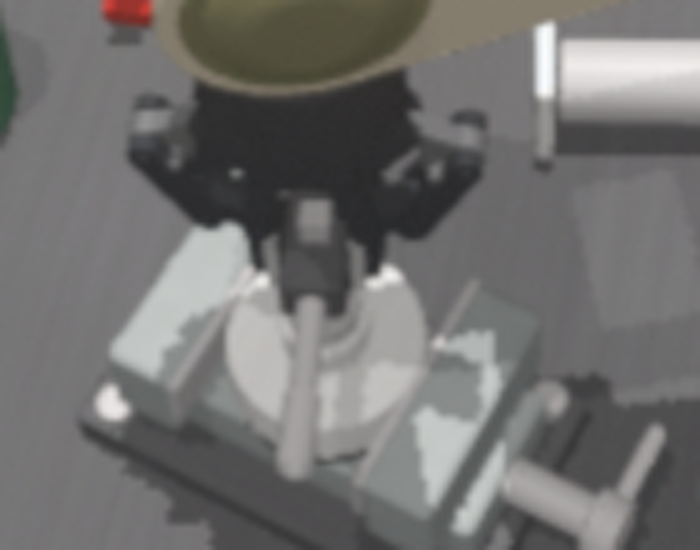

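>>> {"api": "servo_tool", "payload": {
  "commands": [
    {"linear": [0, 0, 0.1], "angular": [0, 0, 7], "gripper": -1},
    {"linear": [0, 0, 0.1], "angular": [0, 0, 14], "gripper": -1},
    {"linear": [0, 0, 0.1], "angular": [0, 0, 20], "gripper": -1},
    {"linear": [0, 0, 0.1], "angular": [0, 0, 20], "gripper": -1},
    {"linear": [0, 0, 0.1], "angular": [0, 0, 20], "gripper": -1}
  ]
}}

```text
time_s: 28.3
position: [0.56, 0.3383, 0.1423]
tool_rot: [[0.218, 0.976, -0.0], [0.976, -0.218, 0.002], [0.002, -0.001, -1.0]]
ft_force: [-4.7, 2.1, 8.6]
grip_width: 0.0248
```

>>> {"api": "servo_tool", "payload": {
  "commands": [
    {"linear": [0, 0, -0.1], "angular": [0, 0, -8], "gripper": -1},
    {"linear": [0, 0, -0.2], "angular": [0, 0, -16], "gripper": -1},
    {"linear": [0, 0, -0.3], "angular": [0, 0, -24], "gripper": -1},
    {"linear": [0, 0, -0.4], "angular": [0, 0, -32], "gripper": -1},
    {"linear": [0, 0, -0.5], "angular": [0, 0, -40], "gripper": -1},
    {"linear": [0, 0, -0.5], "angular": [0, 0, -48], "gripper": -1},
    {"linear": [0, 0, -0.6], "angular": [0, 0, -56], "gripper": -1},
    {"linear": [0, 0, -0.7], "angular": [0, 0, -64], "gripper": -1},
    {"linear": [0, 0, -0.7], "angular": [0, 0, -72], "gripper": -1},
    {"linear": [0, 0, -0.8], "angular": [0, 0, -80], "gripper": -1},
    {"linear": [0, 0, -0.8], "angular": [0, 0, -88], "gripper": -1},
    {"linear": [0, 0, -0.8], "angular": [0, 0, -91], "gripper": -1},
    {"linear": [0, 0, -0.8], "angular": [0, 0, -91], "gripper": -1},
    {"linear": [0, 0, -0.8], "angular": [0, 0, -91], "gripper": -1}
  ]
}}

```text
time_s: 29.7
position: [0.5602, 0.3376, 0.1424]
tool_rot: [[-0.979, 0.203, -0.001], [0.203, 0.979, 0.0], [0.001, 0.0, -1.0]]
ft_force: [-4.2, 0.3, 5.4]
grip_width: 0.0248
```

```bash
python3 - <<'E'
from h import *
st()
s=env.get_image("side")
crop(s,(255,320),140,110,5,"a17")
E
```

```text
t 29.7 p [0.5602 0.3376 0.1424] q [ 20.7  36.7  65.    0.   78.4 -57.6] F [-4.2  0.3  5.4] T [0.1  1.07 0.07] w 0.0248
x [-9.792e-01  2.030e-01  9.000e-04] y [0.203  0.9792 0.    ]
a17 origin 185 265 scale 5
```

View pics/a17.png

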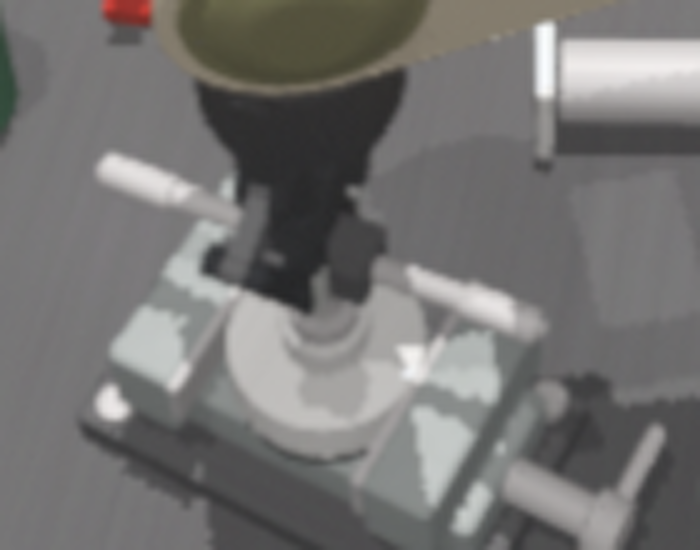

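>>> {"api": "servo_tool", "payload": {
  "commands": [
    {"linear": [0, 0, 0.1], "angular": [0, 0, 8], "gripper": -1},
    {"linear": [0, 0, 0.2], "angular": [0, 0, 16], "gripper": -1},
    {"linear": [0, 0, 0.2], "angular": [0, 0, 24], "gripper": -1},
    {"linear": [0, 0, 0.3], "angular": [0, 0, 32], "gripper": -1},
    {"linear": [0, 0, 0.4], "angular": [0, 0, 40], "gripper": -1},
    {"linear": [0, 0, 0.4], "angular": [0, 0, 48], "gripper": -1},
    {"linear": [0, 0, 0.5], "angular": [0, 0, 56], "gripper": -1},
    {"linear": [0, 0, 0.6], "angular": [0, 0, 64], "gripper": -1},
    {"linear": [0, 0, 0.6], "angular": [0, 0, 72], "gripper": -1},
    {"linear": [0, 0, 0.7], "angular": [0, 0, 80], "gripper": -1},
    {"linear": [0, 0, 0.8], "angular": [0, 0, 88], "gripper": -1},
    {"linear": [0, 0, 0.8], "angular": [0, 0, 94], "gripper": -1},
    {"linear": [0, 0, 0.8], "angular": [0, 0, 97], "gripper": -1}
  ]
}}

```text
time_s: 31.05
position: [0.5601, 0.3383, 0.1423]
tool_rot: [[0.324, 0.946, -0.0], [0.946, -0.324, 0.002], [0.002, -0.001, -1.0]]
ft_force: [-5.6, 2.3, 8.8]
grip_width: 0.0248
```

```bash
python3 - <<'E'
from h import *
s=st();print(s["joint_efforts"].round(2))
E
```

```text
t 31.05 p [0.5601 0.3383 0.1423] q [20.7 36.7 65.   0.1 78.3 39.6] F [-5.6  2.3  8.8] T [0.73 1.31 0.34] w 0.0248
x [0.3237 0.9462 0.0017] y [ 9.462e-01 -3.237e-01 -7.000e-04]
[ -3.75 -51.81 -21.29  -1.38  -1.29   0.16]
```

>>> {"api": "servo_tool", "payload": {
  "commands": [
    {"linear": [0, 0, 0], "angular": [0, 0, 1.5], "gripper": -1},
    {"linear": [0, 0, 0], "angular": [0, 0, 3], "gripper": -1}
  ]
}}

```text
time_s: 31.25
position: [0.5601, 0.3383, 0.1423]
tool_rot: [[0.37, 0.929, -0.0], [0.929, -0.37, 0.002], [0.002, -0.001, -1.0]]
ft_force: [-5.9, 3.4, 8.9]
grip_width: 0.0249
```

```bash
python3 - <<'E'
from h import *
s=st();print(s["joint_efforts"].round(2))
E
```

```text
t 31.25 p [0.5601 0.3383 0.1423] q [20.7 36.7 65.   0.1 78.3 42.5] F [-5.9  3.4  8.9] T [0.66 1.28 0.34] w 0.0249
x [0.3703 0.9289 0.0017] y [ 9.289e-01 -3.703e-01 -8.000e-04]
[-3.730e+00 -5.189e+01 -2.128e+01 -1.390e+00 -1.250e+00  2.000e-02]
```

>>> {"api": "servo_tool", "payload": {
  "commands": [
    {"linear": [0, 0, 0], "angular": [0, 0, 1.5], "gripper": -1},
    {"linear": [0, 0, 0], "angular": [0, 0, 3], "gripper": -1}
  ]
}}

```text
time_s: 31.45
position: [0.5602, 0.3384, 0.1423]
tool_rot: [[0.418, 0.908, 0.0], [0.908, -0.418, 0.002], [0.002, -0.001, -1.0]]
ft_force: [-3.5, 2.2, 9.5]
grip_width: 0.0246
```

```bash
python3 - <<'E'
from h import *
s=st();print(s["joint_efforts"].round(2))
E
```

```text
t 31.45 p [0.5602 0.3384 0.1423] q [20.8 36.7 65.   0.1 78.3 45.5] F [-3.5  2.2  9.5] T [0.69 1.21 0.57] w 0.0246
x [0.4183 0.9083 0.0017] y [ 9.083e-01 -4.183e-01 -8.000e-04]
[ -3.9  -51.97 -21.23  -1.37  -1.19   0.2 ]
```

>>> {"api": "servo_tool", "payload": {
  "commands": [
    {"linear": [0, 0, 0], "angular": [0, 0, 1], "gripper": -1},
    {"linear": [0, 0, 0], "angular": [0, 0, 2], "gripper": -1}
  ]
}}

```text
time_s: 31.65
position: [0.5602, 0.3384, 0.1422]
tool_rot: [[0.448, 0.894, 0.0], [0.894, -0.448, 0.002], [0.002, -0.001, -1.0]]
ft_force: [-4.5, 2.2, 8.5]
grip_width: 0.0244
```

```bash
python3 - <<'E'
from h import *
s=st();print(s["joint_efforts"].round(2))
E
```

```text
t 31.65 p [0.5602 0.3384 0.1422] q [20.8 36.7 65.   0.1 78.3 47.4] F [-4.5  2.2  8.5] T [0.77 1.22 1.28] w 0.0244
x [0.4483 0.8939 0.0016] y [ 8.939e-01 -4.483e-01 -6.000e-04]
[ -4.52 -52.04 -21.17  -1.19  -1.12   1.03]
```

>>> {"api": "servo_tool", "payload": {
  "commands": [
    {"linear": [0, 0, 0], "angular": [0, 0, 1], "gripper": -1},
    {"linear": [0, 0, 0], "angular": [0, 0, 2], "gripper": -1}
  ]
}}

```text
time_s: 31.85
position: [0.5602, 0.3384, 0.1423]
tool_rot: [[0.478, 0.878, 0.0], [0.878, -0.478, 0.002], [0.002, -0.0, -1.0]]
ft_force: [-3.9, 4.2, 7.7]
grip_width: 0.0249
```

```bash
python3 - <<'E'
from h import *
s=st();print(s["joint_efforts"].round(2))
E
```

```text
t 31.85 p [0.5602 0.3384 0.1423] q [20.8 36.7 65.   0.1 78.2 49.3] F [-3.9  4.2  7.7] T [0.76 1.11 1.93] w 0.0249
x [0.4781 0.8783 0.0016] y [ 8.783e-01 -4.781e-01 -3.000e-04]
[ -5.04 -52.11 -21.09  -1.01  -1.03   1.67]
```

>>> {"api": "servo_tool", "payload": {
  "commands": [
    {"linear": [0, 0, 0], "angular": [0, 0, -1.5], "gripper": -1},
    {"linear": [0, 0, 0], "angular": [0, 0, -3], "gripper": -1},
    {"linear": [0, 0, 0], "angular": [0, 0, -3], "gripper": -1}
  ]
}}

```text
time_s: 32.15
position: [0.5602, 0.3384, 0.1423]
tool_rot: [[0.432, 0.902, 0.0], [0.902, -0.432, 0.002], [0.002, -0.001, -1.0]]
ft_force: [-5.0, 3.2, 8.0]
grip_width: 0.025
```

```bash
python3 - <<'E'
from h import *
s=st();print(s["joint_efforts"].round(2))
E
```

```text
t 32.15 p [0.5602 0.3384 0.1423] q [20.8 36.7 65.   0.1 78.3 46.3] F [-5.   3.2  8. ] T [0.69 1.22 0.94] w 0.025
x [0.4317 0.902  0.0016] y [ 9.020e-01 -4.317e-01 -7.000e-04]
[ -4.11 -51.99 -21.22  -1.26  -1.17   0.63]
```

>>> {"api": "servo_tool", "payload": {
  "commands": [
    {"linear": [0, 0, 0], "angular": [0, 0, 0], "gripper": 1},
    {"linear": [0, 0, 0], "angular": [0, 0, 0], "gripper": 1},
    {"linear": [0, 0, 0], "angular": [0, 0, 0], "gripper": 1},
    {"linear": [0, 0, 0], "angular": [0, 0, 0], "gripper": 1},
    {"linear": [0, 0, 0], "angular": [0, 0, 0], "gripper": 1},
    {"linear": [0, 0, -15], "angular": [0, 0, 0], "gripper": 1},
    {"linear": [0, 0, -35], "angular": [0, 0, 0], "gripper": 1},
    {"linear": [0, 0, -60], "angular": [0, 0, 0], "gripper": 1},
    {"linear": [0, 0, -90], "angular": [0, 0, 0], "gripper": 1},
    {"linear": [0, 0, -90], "angular": [0, 0, 0], "gripper": 1}
  ]
}}

```text
time_s: 33.15
position: [0.5618, 0.3378, 0.2359]
tool_rot: [[0.433, 0.902, 0.008], [0.902, -0.433, 0.003], [0.006, 0.006, -1.0]]
ft_force: [-0.3, 0.1, 0.1]
grip_width: 0.0852
```

```bash
python3 - <<'E'
from h import *
st()
s=env.get_image("side")
crop(s,(255,320),140,110,5,"a18")
t=env.get_image("top"); cv2.imwrite("pics/a19.png",t["frame"])
E
```

```text
t 33.15 p [0.5618 0.3378 0.2359] q [20.7 32.8 56.5 -0.  90.2 46.3] F [-0.3  0.1  0.1] T [ 0.07 -0.03 -0.02] w 0.0852
x [0.4327 0.9015 0.0058] y [ 0.9015 -0.4327  0.0056]
a18 origin 185 265 scale 5
```

View pics/a18.png

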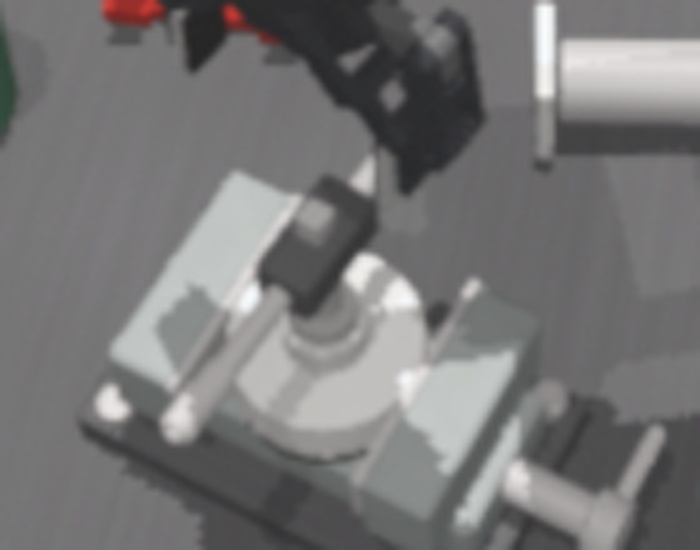

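View pics/a19.png

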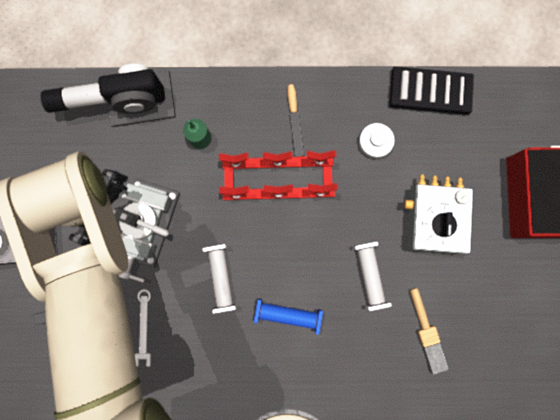

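```bash
cat > fit.py <<'E'
from h import *
from scipy.optimize import minimize
def model(x,y,yaw,z=.026,roll=0.):
    c,s=np.cos(yaw),np.sin(yaw);out=[]
    for a in (-1,1):
        pts=[]
        for u in (a*.067,a*.075):
            for v in(-.026,.026):
                for w in(-.026,.026):
                    vr=v*np.cos(roll)-w*np.sin(roll);wr=v*np.sin(roll)+w*np.cos(roll)
                    pts.append((u,vr,wr))
        out.append(pts)
    th=np.linspace(0,2*np.pi,16,endpoint=False)
    out.append([(u,.019*np.cos(t),.019*np.sin(t)) for u in(-.067,.067) for t in th])
    return [[(x+c*p[0]-s*p[1],y+s*p[0]+c*p[1],z+p[2]) for p in o] for o in out]
K=4
def mask(p,parts):
    m=np.zeros((420*K,560*K),np.uint8)
    for o in parts:
        uv=np.array([proj(p,X) for X in o]); uv=((uv+.5)*K-.5)
        h=cv2.convexHull(np.round(uv).astype(np.int32)); cv2.fillConvexPoly(m,h,1)
    return m
def whiteseg(p,c,r=60):
    hsv=cv2.cvtColor(p["frame"],cv2.COLOR_BGR2HSV)
    m=((hsv[...,2]>105)&(hsv[...,1]<60)).astype(np.uint8)
    n,l,stt,cen=cv2.connectedComponentsWithStats(m)
    return m,l
def fit(pics,masks,x0,z=.026,roll=0.):
    big=[cv2.resize(m.astype(np.uint8),None,fx=K,fy=K,interpolation=cv2.INTER_NEAREST) for m in masks]
    def f(v):
        c=0
        for p,b in zip(pics,big):
            g=mask(p,model(*v,z=z,roll=roll)); c+=1-(g&b).sum()/(g|b).sum()
        return c
    best=None
    for dy in (-.15,0,.15):
        r=minimize(f,np.array(x0)+[0,0,dy],method="Nelder-Mead",options=dict(initial_simplex=np.array(x0)+[0,0,dy]+np.array([[0,0,0],[.01,0,0],[0,.01,0],[0,0,.1]]),xatol=1e-4,fatol=1e-4,maxiter=150))
        if best is None or r.fun<best.fun:best=r
    return best.x,best.fun
E
python3 - <<'E'
from fit import *
t=env.get_image("top");s=env.get_image("side")
for seed in ((.43,.152,np.radians(5)),(.43,-.195,np.radians(5))):
    ms=[]
    for p in (t,s):
        u=proj(p,(seed[0],seed[1],.03)); 
        hsv=cv2.cvtColor(p["frame"],cv2.COLOR_BGR2HSV)
        m=((hsv[...,2]>112)&(hsv[...,1]<70)).astype(np.uint8)
        n,l,stt,cen=cv2.connectedComponentsWithStats(m,connectivity=8)
        w=np.zeros_like(m); 
        best=0
        for i in range(1,n):
            if stt[i,4]>100 and np.hypot(*(cen[i]-u))<45: w|=(l==i).astype(np.uint8); best+=stt[i,4]
        print(u.round(),best); ms.append(w)
    for q in ([0],[1],[0,1]):
        print(q,fit([[t,s][i] for i in q],[ms[i] for i in q],seed))
E
```

```text
[221. 277.] 1214
[324. 279.] 493
[0] (array([0.42775057, 0.15517947, 0.16012479]), np.float64(0.08563011783503094))
[1] (array([ 0.43      ,  0.152     , -0.06273354]), np.float64(1.0))
[0, 1] (array([0.42775057, 0.15517947, 0.16012479]), np.float64(1.085630117835031))
[370. 277.] 1257
[340. 174.] 0
[0] (array([ 0.43180484, -0.20047505,  0.19707856]), np.float64(0.09169879459274799))
[1] (array([ 0.43      , -0.195     , -0.06273354]), np.float64(1.0))
[0, 1] (array([ 0.43180484, -0.20047505,  0.19707856]), np.float64(1.091698794592748))
```

```bash
cat > rk.py <<'E'
from fit import *
def lane(c,yaw,i,P):
    cs,sn=np.cos(yaw),np.sin(yaw);X=np.array(P,float)+[0,i*.1,0]
    return (c[0]+cs*X[0]-sn*X[1],c[1]+sn*X[0]+cs*X[1],c[2]+X[2])
def draw(p,c,yaw,k,cen,w,h,name,spools=()):
    f=cv2.resize(p["frame"],None,fx=k,fy=k,interpolation=cv2.INTER_CUBIC)
    P=lambda X:tuple(np.round((proj(p,X)+.5)*k-.5).astype(int).tolist())
    for i in(-1,0,1):
        for x in(-.046,-.03,.03,.046):
            pts=[P(lane(c,yaw,i,(x,y,z))) for y,z in((-.03,.003),(0,-.027),(.03,.003))]
            cv2.polylines(f,[np.array(pts)],False,(0,255,0),1)
    for sp in spools:
        for o in model(*sp):
            h_=cv2.convexHull(np.array([P(X) for X in o]));cv2.polylines(f,[h_],True,(255,0,255),1)
    x,y=int((cen[0]-w/2)*k),int((cen[1]-h/2)*k)
    cv2.imwrite(f"pics/{name}.png",f[max(y,0):y+h*k,max(x,0):x+w*k])
E
python3 - <<'E'
from rk import *
t=env.get_image("top");s=env.get_image("side")
c=(.669,.018,.085);yaw=.020
sp=((.42775,.15518,.16012),(.4318,-.2005,.197))
draw(t,c,yaw,4,(300,230),200,150,"b1",sp)
draw(s,c,yaw,4,(280,220),190,150,"b2",sp)
E
```

```text
(no output)
```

View pics/b1.png

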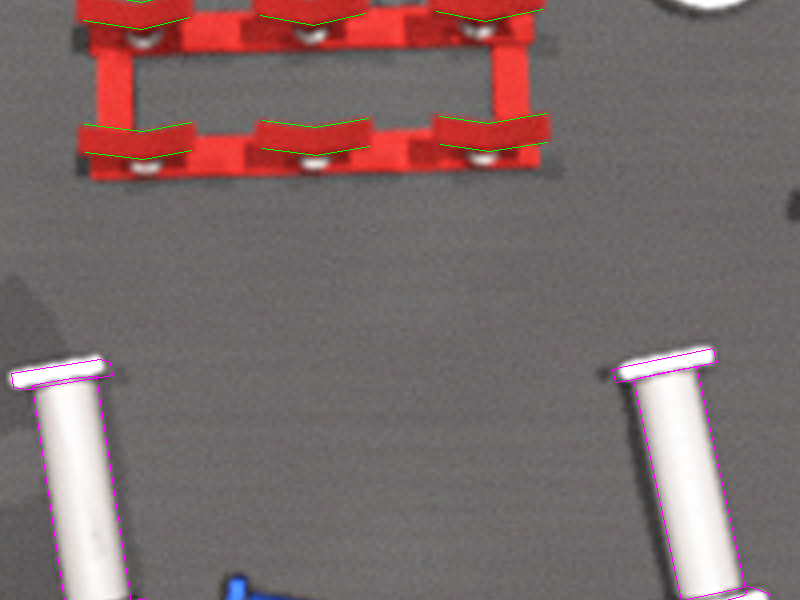

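View pics/b2.png

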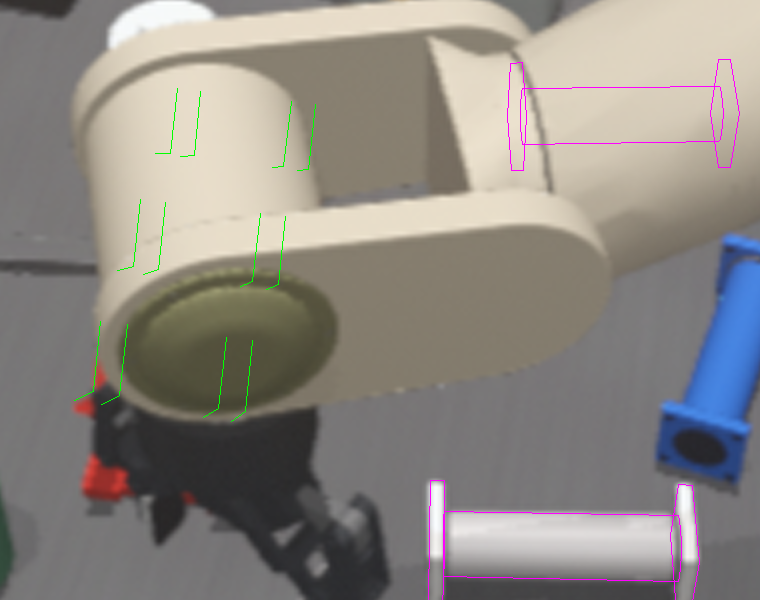

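```bash
python3 - <<'E'
from rk import *
st();to((.42775,.15518,.15),99.17)
t=dict(env.get_image("side")); t["frame"]=cv2.imread("pics/side0.png")
draw(t,(.669,.0185,.085),.02,4,(250,220),190,150,"b3")
E
```

```text
t 33.45 p [0.5604 0.3372 0.2302] q [20.7 33.1 57.  -0.  90.1 46.3] F [-0.4 -0.5 -0.3] T [-0.    0.    0.03] w 0.0856
x [ 0.4327  0.9015 -0.0016] y [ 0.9015 -0.4327 -0.0015]
shift [-221.4  -40.7   80.6]
rz 55.19
```

View pics/b3.png

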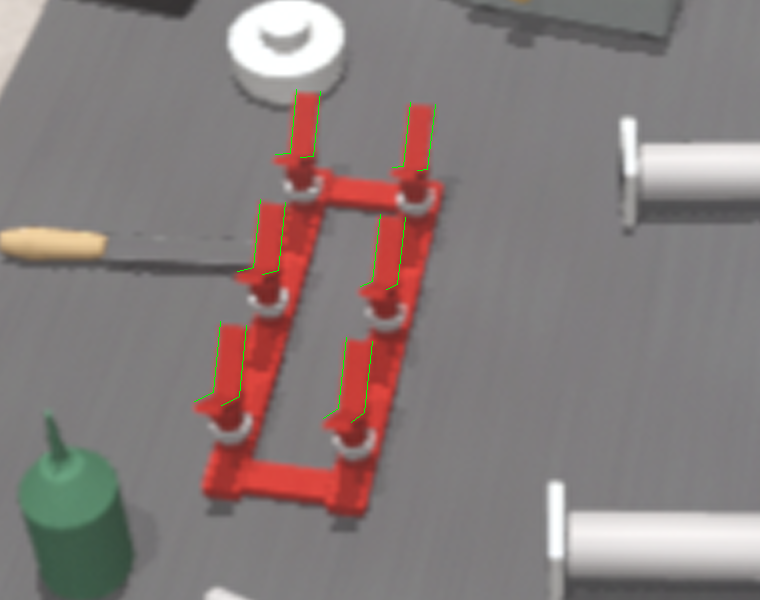

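>>> {"api": "servo_tool", "payload": {
  "commands": [
    {"linear": [-25, -5, 0], "angular": [0, 0, 7], "gripper": 1},
    {"linear": [-55, -10, 0], "angular": [0, 0, 14], "gripper": 1},
    {"linear": [-85, -16, 0], "angular": [0, 0, 21], "gripper": 1},
    {"linear": [-115, -21, 0], "angular": [0, 0, 28], "gripper": 1},
    {"linear": [-145, -27, 0], "angular": [0, 0, 35], "gripper": 1},
    {"linear": [-175, -32, 0], "angular": [0, 0, 42], "gripper": 1},
    {"linear": [-205, -37, 10], "angular": [0, 0, 49], "gripper": 1},
    {"linear": [-221, -41, 40], "angular": [0, 0, 55], "gripper": 1},
    {"linear": [-221, -41, 80], "angular": [0, 0, 55.2], "gripper": 1},
    {"linear": [-221, -41, 80], "angular": [0, 0, 55.2], "gripper": 1},
    {"linear": [-221, -41, 80], "angular": [0, 0, 55.2], "gripper": 1}
  ]
}}

```text
time_s: 34.6
position: [0.4284, 0.156, 0.1519]
tool_rot: [[0.987, 0.16, -0.001], [0.16, -0.987, -0.0], [-0.001, -0.0, -1.0]]
ft_force: [0.0, -0.7, 0.6]
grip_width: 0.0852
```

```bash
python3 - <<'E'
from h import *
st();to((.42775,.15518,.020),99.17)
t=env.get_image("top");s=env.get_image("side"); cv2.imwrite("pics/c1.png",np.vstack([t["frame"][180:400,60:460],s["frame"][150:370,100:500]]))
E
```

```text
t 34.6 p [0.4284 0.156  0.1519] q [ 5.1 18.1 97.   0.  64.9 85.9] F [ 0.  -0.7  0.6] T [ 0.01 -0.06 -0.03] w 0.0852
x [ 9.871e-01  1.598e-01 -7.000e-04] y [ 1.598e-01 -9.871e-01 -1.000e-04]
shift [ -0.7   0.7 131.9]
rz 0.03
```

View pics/c1.png

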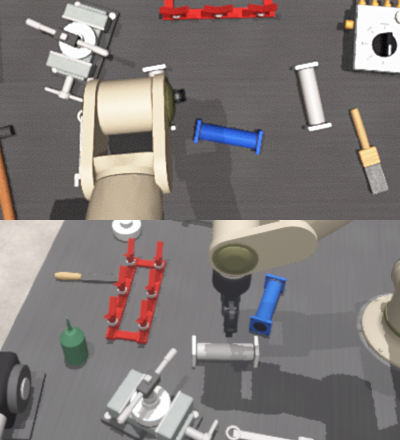

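>>> {"api": "servo_tool", "payload": {
  "commands": [
    {"linear": [-0.5, 0.5, 30], "angular": [0, 0, 0], "gripper": 1},
    {"linear": [-0.5, 0.5, 65], "angular": [0, 0, 0], "gripper": 1},
    {"linear": [-0.5, 0.5, 100], "angular": [0, 0, 0], "gripper": 1},
    {"linear": [-0.5, 0.5, 120], "angular": [0, 0, 0], "gripper": 1},
    {"linear": [-0.5, 0.5, 131], "angular": [0, 0, 0], "gripper": 1},
    {"linear": [-0.5, 0.5, 131], "angular": [0, 0, 0], "gripper": 1},
    {"linear": [-0.5, 0.5, 131], "angular": [0, 0, 0], "gripper": 0.3},
    {"linear": [-0.5, 0.5, 131], "angular": [0, 0, 0], "gripper": -0.2},
    {"linear": [-0.5, 0.5, 131], "angular": [0, 0, 0], "gripper": -1},
    {"linear": [-0.5, 0.5, 131], "angular": [0, 0, 0], "gripper": -1},
    {"linear": [-0.5, 0.5, 131], "angular": [0, 0, 0], "gripper": -1},
    {"linear": [-0.5, 0.5, 131], "angular": [0, 0, 0], "gripper": -1},
    {"linear": [-0.5, 0.5, 131], "angular": [0, 0, 0], "gripper": -1},
    {"linear": [-0.5, 0.5, 131], "angular": [0, 0, 0], "gripper": -1}
  ],
  "force": 80
}}

```text
time_s: 36.1
position: [0.4282, 0.1553, 0.0216]
tool_rot: [[0.987, 0.16, 0.002], [0.16, -0.987, 0.0], [0.002, 0.0, -1.0]]
ft_force: [-2.1, -0.8, 11.1]
grip_width: 0.0358
```

```bash
python3 - <<'E'
from h import *
st()
s=env.get_image("side"); crop(s,(310,270),160,120,4,"c2")
E
```

```text
t 36.1 p [0.4282 0.1553 0.0216] q [  5.   30.5 105.9  -0.   43.5  85.8] F [-2.1 -0.8 11.1] T [-0.05  0.28  0.09] w 0.0358
x [0.9872 0.1597 0.0021] y [ 1.597e-01 -9.872e-01  3.000e-04]
c2 origin 230 210 scale 4
```

View pics/c2.png

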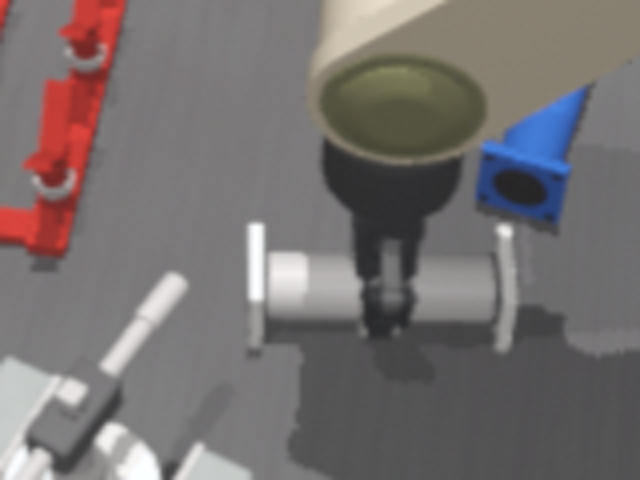

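>>> {"api": "servo_tool", "payload": {
  "commands": [
    {"linear": [0, 0, -10], "angular": [0, 0, 0], "gripper": -1},
    {"linear": [0, 0, -25], "angular": [0, 0, 0], "gripper": -1},
    {"linear": [0, 0, -45], "angular": [0, 0, 0], "gripper": -1},
    {"linear": [0, 0, -70], "angular": [0, 0, 0], "gripper": -1},
    {"linear": [0, 0, -95], "angular": [0, 0, 0], "gripper": -1},
    {"linear": [0, 0, -120], "angular": [0, 0, 0], "gripper": -1},
    {"linear": [0, 0, -140], "angular": [0, 0, 0], "gripper": -1},
    {"linear": [0, 0, -150], "angular": [0, 0, 0], "gripper": -1},
    {"linear": [0, 0, -150], "angular": [0, 0, 0], "gripper": -1},
    {"linear": [0, 0, -150], "angular": [0, 0, 0], "gripper": -1}
  ],
  "force": 110
}}

```text
time_s: 37.15
position: [0.4271, 0.1553, 0.1696]
tool_rot: [[0.987, 0.159, -0.002], [0.159, -0.987, -0.0], [-0.002, -0.0, -1.0]]
ft_force: [0.5, -0.2, -5.2]
grip_width: 0.0352
```

```bash
python3 - <<'E'
from h import *
st();to((.669,.0185,.15),91.15)
s=env.get_image("side"); crop(s,(310,230),160,120,4,"c3")
E
```

```text
t 37.15 p [0.4271 0.1553 0.1696] q [ 5.  16.7 95.7  0.  67.8 85.8] F [ 0.5 -0.2 -5.2] T [-0.01 -0.    0.02] w 0.0352
x [ 0.9872  0.1593 -0.0016] y [ 1.593e-01 -9.872e-01 -1.000e-04]
shift [217.1 173.6  19.3]
rz 8.02
c3 origin 230 170 scale 4
```

View pics/c3.png

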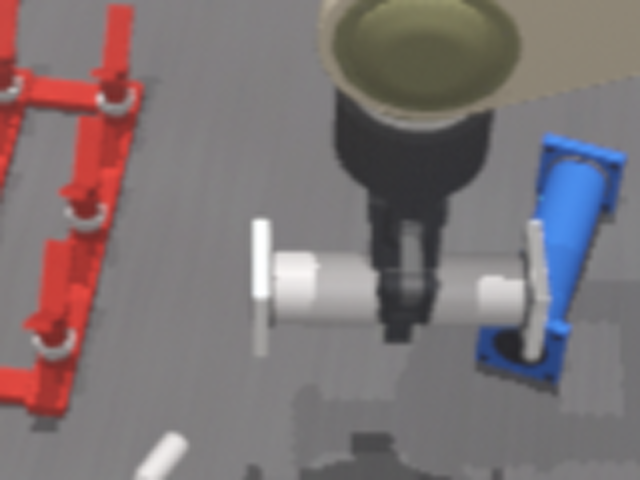

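>>> {"api": "servo_tool", "payload": {
  "commands": [
    {"linear": [20, 16, 0], "angular": [0, 0, 1], "gripper": -1},
    {"linear": [45, 36, 0], "angular": [0, 0, 2], "gripper": -1},
    {"linear": [70, 56, 0], "angular": [0, 0, 3], "gripper": -1},
    {"linear": [95, 76, 0], "angular": [0, 0, 4], "gripper": -1},
    {"linear": [120, 96, 0], "angular": [0, 0, 5], "gripper": -1},
    {"linear": [145, 116, 0], "angular": [0, 0, 6], "gripper": -1},
    {"linear": [170, 136, 0], "angular": [0, 0, 7], "gripper": -1},
    {"linear": [195, 156, 0], "angular": [0, 0, 8], "gripper": -1},
    {"linear": [210, 168, 0], "angular": [0, 0, 8], "gripper": -1},
    {"linear": [217, 173.5, 0], "angular": [0, 0, 8], "gripper": -1},
    {"linear": [217, 173.5, 0], "angular": [0, 0, 8], "gripper": -1},
    {"linear": [217, 173.5, 20], "angular": [0, 0, 8], "gripper": -1},
    {"linear": [217, 173.5, 40], "angular": [0, 0, 8], "gripper": -1},
    {"linear": [217, 173.5, 50], "angular": [0, 0, 8], "gripper": -1},
    {"linear": [217, 173.5, 50], "angular": [0, 0, 8], "gripper": -1},
    {"linear": [217, 173.5, 50], "angular": [0, 0, 8], "gripper": -1}
  ],
  "force": 110
}}

```text
time_s: 38.8
position: [0.6696, 0.0189, 0.1212]
tool_rot: [[1.0, 0.021, 0.001], [0.021, -1.0, -0.0], [0.001, 0.0, -1.0]]
ft_force: [-0.5, 0.3, -4.8]
grip_width: 0.0353
```

```bash
python3 - <<'E'
from h import *
st();to((.669,.0185,.0806),91.15)
s=env.get_image("side"); crop(s,(240,190),160,120,4,"c4")
E
```

```text
t 38.8 p [0.6696 0.0189 0.1212] q [-8.5 39.3 63.5  0.  77.2 80.3] F [-0.5  0.3 -4.8] T [-0.03 -0.06  0.01] w 0.0353
x [9.998e-01 2.080e-02 8.000e-04] y [ 2.080e-02 -9.998e-01  1.000e-04]
shift [-0.6  0.4 40.6]
rz 0.04
c4 origin 160 130 scale 4
```

View pics/c4.png

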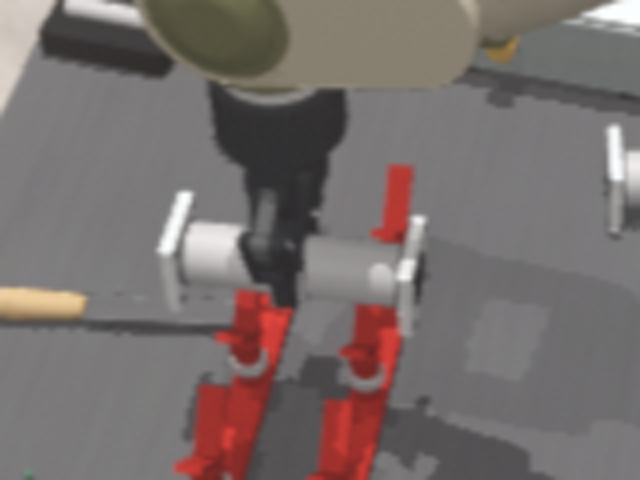

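>>> {"api": "servo_tool", "payload": {
  "commands": [
    {"linear": [-0.5, 0.4, 15], "angular": [0, 0, 0], "gripper": -1},
    {"linear": [-0.5, 0.4, 28], "angular": [0, 0, 0], "gripper": -1},
    {"linear": [-0.5, 0.4, 35], "angular": [0, 0, 0], "gripper": -1},
    {"linear": [-0.5, 0.4, 38], "angular": [0, 0, 0], "gripper": -1},
    {"linear": [-0.5, 0.4, 40], "angular": [0, 0, 0], "gripper": -1},
    {"linear": [-0.5, 0.4, 40], "angular": [0, 0, 0], "gripper": -1}
  ],
  "force": 110
}}

```text
time_s: 39.45
position: [0.6692, 0.0185, 0.081]
tool_rot: [[1.0, 0.021, 0.001], [0.021, -1.0, 0.0], [0.001, -0.0, -1.0]]
ft_force: [-0.4, 1.9, -3.0]
grip_width: 0.0352
```

```bash
python3 - <<'E'
from h import *
st()
s=env.get_image("side"); crop(s,(240,190),160,120,4,"c5")
E
```

```text
t 39.45 p [0.6692 0.0185 0.081 ] q [-8.5 41.5 66.2  0.  72.3 80.3] F [-0.4  1.9 -3. ] T [ 0.29  0.12 -0.01] w 0.0352
x [9.998e-01 2.050e-02 8.000e-04] y [ 2.050e-02 -9.998e-01 -3.000e-04]
c5 origin 160 130 scale 4
```

View pics/c5.png

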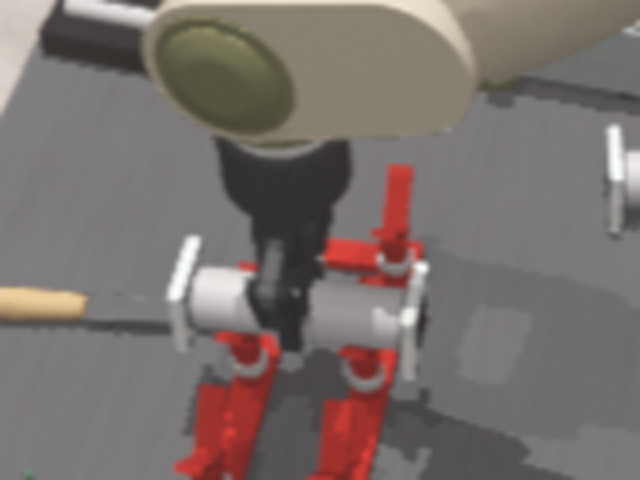

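>>> {"api": "servo_tool", "payload": {
  "commands": [
    {"linear": [0, 0, 1], "angular": [0, 0, 0], "gripper": -1},
    {"linear": [0, 0, 1.5], "angular": [0, 0, 0], "gripper": -1},
    {"linear": [0, 0, 1.5], "angular": [0, 0, 0], "gripper": -0.1},
    {"linear": [0, 0, 1.5], "angular": [0, 0, 0], "gripper": 0.2},
    {"linear": [0, 0, 1.5], "angular": [0, 0, 0], "gripper": 0.6},
    {"linear": [0, 0, 1.5], "angular": [0, 0, 0], "gripper": 1},
    {"linear": [0, 0, 1.5], "angular": [0, 0, 0], "gripper": 1},
    {"linear": [0, 0, 1.5], "angular": [0, 0, 0], "gripper": 1},
    {"linear": [0, 0, -15], "angular": [0, 0, 0], "gripper": 1},
    {"linear": [0, 0, -40], "angular": [0, 0, 0], "gripper": 1},
    {"linear": [0, 0, -80], "angular": [0, 0, 0], "gripper": 1},
    {"linear": [0, 0, -110], "angular": [0, 0, 0], "gripper": 1},
    {"linear": [0, 0, -110], "angular": [0, 0, 0], "gripper": 1}
  ],
  "force": 80
}}

```text
time_s: 40.8
position: [0.6706, 0.018, 0.1955]
tool_rot: [[1.0, 0.021, 0.009], [0.021, -1.0, -0.001], [0.009, 0.002, -1.0]]
ft_force: [1.0, -0.7, -0.0]
grip_width: 0.0854
```

```bash
python3 - <<'E'
from fit import *
st();
s=env.get_image("side"); crop(s,(240,200),160,120,4,"c6")
t=env.get_image("top"); seed=(.43,-.2,.19)
hsv=cv2.cvtColor(t["frame"],cv2.COLOR_BGR2HSV)
m=((hsv[...,2]>112)&(hsv[...,1]<70)).astype(np.uint8)
n,l,stt,cen=cv2.connectedComponentsWithStats(m,connectivity=8)
u=proj(t,(seed[0],seed[1],.03));w=np.zeros_like(m)
for i in range(1,n):
    if stt[i,4]>100 and np.hypot(*(cen[i]-u))<45: w|=(l==i).astype(np.uint8)
v,f=fit([t],[w],seed);print(v,f);to((v[0],v[1],.15),90+np.degrees(v[2]));cv2.imwrite("pics/c7.png",t["frame"])
E
```

```text
t 40.8 p [0.6706 0.018  0.1955] q [-8.5 35.8 57.6 -0.  86.1 80.3] F [ 1.  -0.7 -0. ] T [-0.04 -0.   -0.01] w 0.0854
x [0.9997 0.0205 0.0088] y [ 0.0205 -0.9998  0.0016]
c6 origin 160 140 scale 4
[ 0.43272226 -0.19954527  0.18953306] 0.08983897268650631
shift [-240.7  212.8   40.5]
rz -9.69
```

View pics/c6.png

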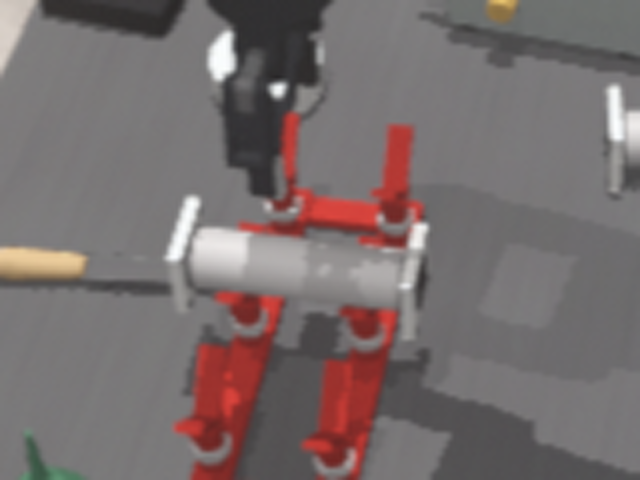

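View pics/c7.png

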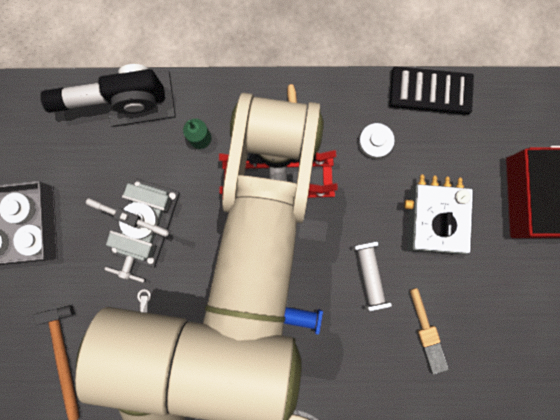

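>>> {"api": "servo_tool", "payload": {
  "commands": [
    {"linear": [-20, 18, 0], "angular": [0, 0, -1], "gripper": 1},
    {"linear": [-45, 40, 0], "angular": [0, 0, -2], "gripper": 1},
    {"linear": [-70, 62, 0], "angular": [0, 0, -3], "gripper": 1},
    {"linear": [-95, 84, 0], "angular": [0, 0, -4], "gripper": 1},
    {"linear": [-120, 106, 0], "angular": [0, 0, -5], "gripper": 1},
    {"linear": [-145, 128, 0], "angular": [0, 0, -6], "gripper": 1},
    {"linear": [-170, 150, 0], "angular": [0, 0, -7], "gripper": 1},
    {"linear": [-195, 172, 0], "angular": [0, 0, -8], "gripper": 1},
    {"linear": [-220, 194, 0], "angular": [0, 0, -9], "gripper": 1},
    {"linear": [-235, 208, 10], "angular": [0, 0, -9.8], "gripper": 1},
    {"linear": [-241, 213, 35], "angular": [0, 0, -9.8], "gripper": 1},
    {"linear": [-241, 213, 45], "angular": [0, 0, -9.8], "gripper": 1},
    {"linear": [-241, 213, 45], "angular": [0, 0, -9.8], "gripper": 1},
    {"linear": [-241, 213, 45], "angular": [0, 0, -9.8], "gripper": 1}
  ]
}}

```text
time_s: 42.3
position: [0.4329, -0.1993, 0.1455]
tool_rot: [[0.982, 0.191, -0.0], [0.191, -0.982, 0.0], [-0.0, -0.0, -1.0]]
ft_force: [0.4, -0.5, 0.2]
grip_width: 0.0855
```

```bash
python3 - <<'E'
from h import *
st();to((.4325,-.2,.021),101)
t=env.get_image("top");s=env.get_image("side"); cv2.imwrite("pics/d1.png",np.vstack([t["frame"][150:370,160:560],s["frame"][80:300,150:550]]))
E
```

```text
t 42.3 p [ 0.4329 -0.1993  0.1455] q [-39.   20.4  94.5   0.   65.1  40. ] F [ 0.4 -0.5  0.2] T [-0.02  0.01  0.01] w 0.0855
x [ 9.816e-01  1.910e-01 -2.000e-04] y [ 1.910e-01 -9.816e-01 -3.000e-04]
shift [ -0.5   0.6 124.5]
rz 0.01
```

View pics/d1.png

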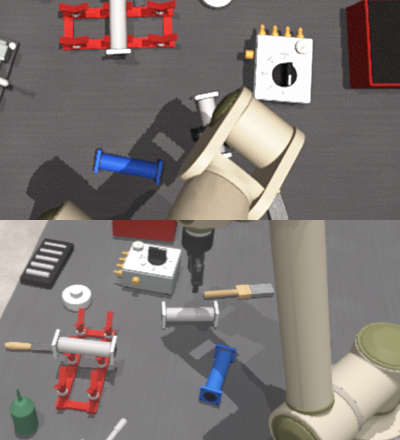

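>>> {"api": "servo_tool", "payload": {
  "commands": [
    {"linear": [-0.5, 0.6, 30], "angular": [0, 0, 0], "gripper": 1},
    {"linear": [-0.5, 0.6, 65], "angular": [0, 0, 0], "gripper": 1},
    {"linear": [-0.5, 0.6, 95], "angular": [0, 0, 0], "gripper": 1},
    {"linear": [-0.5, 0.6, 115], "angular": [0, 0, 0], "gripper": 1},
    {"linear": [-0.5, 0.6, 124], "angular": [0, 0, 0], "gripper": 1},
    {"linear": [-0.5, 0.6, 124], "angular": [0, 0, 0], "gripper": 1},
    {"linear": [-0.5, 0.6, 124], "angular": [0, 0, 0], "gripper": 0.3},
    {"linear": [-0.5, 0.6, 124], "angular": [0, 0, 0], "gripper": -0.2},
    {"linear": [-0.5, 0.6, 124], "angular": [0, 0, 0], "gripper": -1},
    {"linear": [-0.5, 0.6, 124], "angular": [0, 0, 0], "gripper": -1},
    {"linear": [-0.5, 0.6, 124], "angular": [0, 0, 0], "gripper": -1},
    {"linear": [-0.5, 0.6, 124], "angular": [0, 0, 0], "gripper": -1},
    {"linear": [-0.5, 0.6, 124], "angular": [0, 0, 0], "gripper": -1},
    {"linear": [-0.5, 0.6, 124], "angular": [0, 0, 0], "gripper": -1}
  ],
  "force": 80
}}

```text
time_s: 43.8
position: [0.4322, -0.2003, 0.0225]
tool_rot: [[0.982, 0.19, 0.001], [0.19, -0.982, -0.001], [0.001, 0.001, -1.0]]
ft_force: [-2.5, 2.5, 11.7]
grip_width: 0.0361
```

```bash
python3 - <<'E'
from h import *
st()
s=env.get_image("side"); crop(s,(340,190),160,120,4,"d2")
E
```

```text
t 43.8 p [ 0.4322 -0.2003  0.0225] q [-39.1  31.6 102.6   0.   45.7  39.9] F [-2.5  2.5 11.7] T [0.47 0.28 0.04] w 0.0361
x [9.817e-01 1.905e-01 8.000e-04] y [ 1.905e-01 -9.817e-01  8.000e-04]
d2 origin 260 130 scale 4
```

View pics/d2.png

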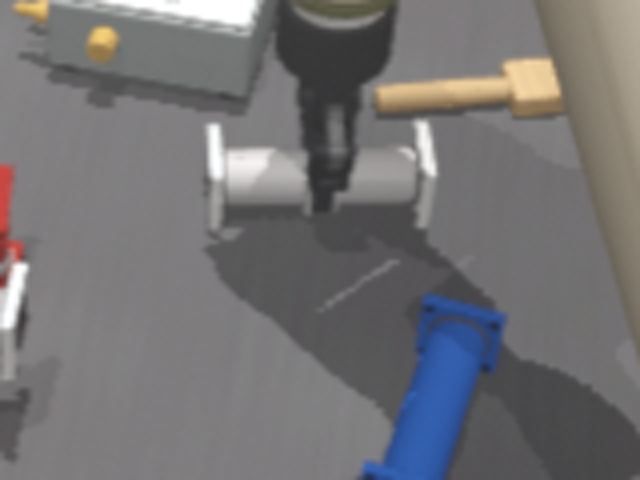

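>>> {"api": "servo_tool", "payload": {
  "commands": [
    {"linear": [0, 0, -10], "angular": [0, 0, 0], "gripper": -1},
    {"linear": [0, 0, -25], "angular": [0, 0, 0], "gripper": -1},
    {"linear": [0, 0, -45], "angular": [0, 0, 0], "gripper": -1},
    {"linear": [0, 0, -70], "angular": [0, 0, 0], "gripper": -1},
    {"linear": [0, 0, -95], "angular": [0, 0, 0], "gripper": -1},
    {"linear": [0, 0, -120], "angular": [0, 0, 0], "gripper": -1},
    {"linear": [0, 0, -140], "angular": [0, 0, 0], "gripper": -1},
    {"linear": [0, 0, -150], "angular": [0, 0, 0], "gripper": -1},
    {"linear": [0, 0, -150], "angular": [0, 0, 0], "gripper": -1},
    {"linear": [0, 0, -150], "angular": [0, 0, 0], "gripper": -1}
  ],
  "force": 110
}}

```text
time_s: 44.85
position: [0.4316, -0.2, 0.1706]
tool_rot: [[0.982, 0.19, -0.001], [0.19, -0.982, 0.001], [-0.001, -0.001, -1.0]]
ft_force: [0.4, 0.1, -5.5]
grip_width: 0.035
```

```bash
python3 - <<'E'
from rk import *
st();T=lane((.669,.0185,.085),.02,-1,(0,0,0));print(T);to((T[0],T[1],.12),91.15)
s=env.get_image("side"); crop(s,(320,170),160,120,4,"d3")
E
```

```text
t 44.85 p [ 0.4316 -0.2     0.1706] q [-39.2  18.6  92.5  -0.   69.   39.9] F [ 0.4  0.1 -5.5] T [-0.01  0.02  0.03] w 0.035
x [ 0.9817  0.1903 -0.0011] y [ 0.1903 -0.9817 -0.0013]
(np.float64(0.6709998666693333), np.float64(-0.08148000066665778), np.float64(0.085))
shift [257.6 -70.8  50.4]
rz 9.82
d3 origin 240 110 scale 4
```

View pics/d3.png

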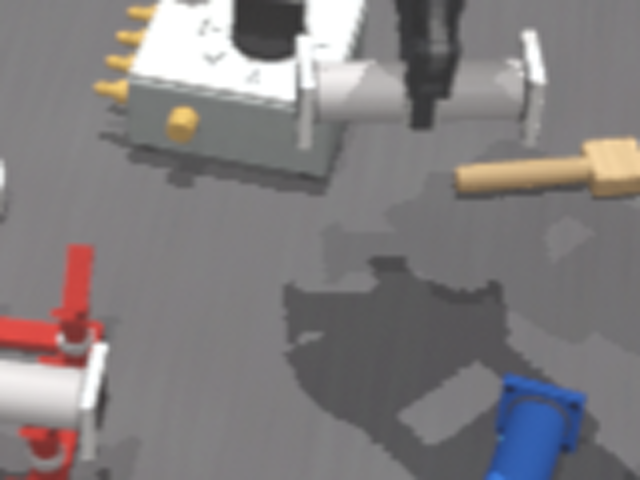

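>>> {"api": "servo_tool", "payload": {
  "commands": [
    {"linear": [20, -6, 0], "angular": [0, 0, 1], "gripper": -1},
    {"linear": [45, -12, 0], "angular": [0, 0, 2], "gripper": -1},
    {"linear": [72, -20, 0], "angular": [0, 0, 3], "gripper": -1},
    {"linear": [100, -27, 0], "angular": [0, 0, 4], "gripper": -1},
    {"linear": [128, -35, 0], "angular": [0, 0, 5], "gripper": -1},
    {"linear": [156, -43, 0], "angular": [0, 0, 6], "gripper": -1},
    {"linear": [184, -51, 0], "angular": [0, 0, 7], "gripper": -1},
    {"linear": [212, -58, 0], "angular": [0, 0, 8], "gripper": -1},
    {"linear": [240, -66, 0], "angular": [0, 0, 9], "gripper": -1},
    {"linear": [254, -70, 0], "angular": [0, 0, 9.8], "gripper": -1},
    {"linear": [257.5, -71, 0], "angular": [0, 0, 9.8], "gripper": -1},
    {"linear": [257.5, -71, 20], "angular": [0, 0, 9.8], "gripper": -1},
    {"linear": [257.5, -71, 40], "angular": [0, 0, 9.8], "gripper": -1},
    {"linear": [257.5, -71, 50], "angular": [0, 0, 9.8], "gripper": -1},
    {"linear": [257.5, -71, 50], "angular": [0, 0, 9.8], "gripper": -1},
    {"linear": [257.5, -71, 50], "angular": [0, 0, 9.8], "gripper": -1}
  ],
  "force": 110
}}

```text
time_s: 46.5
position: [0.6714, -0.082, 0.1219]
tool_rot: [[1.0, 0.02, 0.0], [0.02, -1.0, -0.0], [0.0, 0.0, -1.0]]
ft_force: [-0.5, -0.6, -4.6]
grip_width: 0.0348
```

```bash
python3 - <<'E'
from h import *
st();to((.671,-.0815,.081),91.15)
s=env.get_image("side"); crop(s,(240,190),160,120,4,"d4")
E
```

```text
t 46.5 p [ 0.6714 -0.082   0.1219] q [-17.   39.9  62.1  -0.   77.9  71.9] F [-0.5 -0.6 -4.6] T [-0.01 -0.08 -0.02] w 0.0348
x [9.998e-01 2.020e-02 5.000e-04] y [ 2.020e-02 -9.998e-01  2.000e-04]
shift [-0.4 -0.5 40.9]
rz 0.01
d4 origin 160 130 scale 4
```

View pics/d4.png

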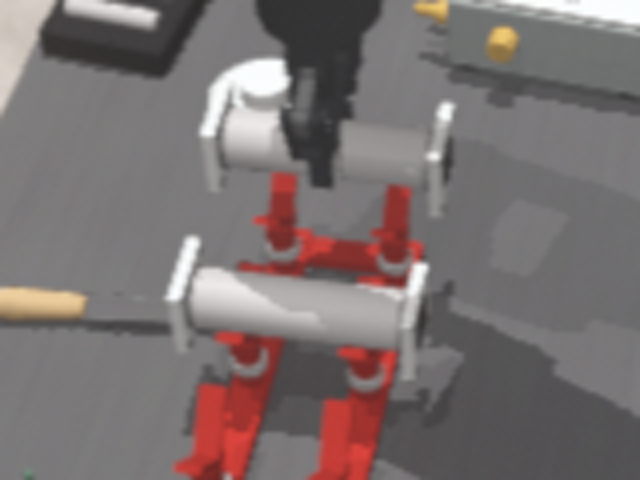

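Good; lower and release.

>>> {"api": "servo_tool", "payload": {
  "commands": [
    {"linear": [-0.4, -0.5, 15], "angular": [0, 0, 0], "gripper": -1},
    {"linear": [-0.4, -0.5, 28], "angular": [0, 0, 0], "gripper": -1},
    {"linear": [-0.4, -0.5, 35], "angular": [0, 0, 0], "gripper": -1},
    {"linear": [-0.4, -0.5, 38], "angular": [0, 0, 0], "gripper": -1},
    {"linear": [-0.4, -0.5, 40.5], "angular": [0, 0, 0], "gripper": -1},
    {"linear": [-0.4, -0.5, 40.5], "angular": [0, 0, 0], "gripper": -1}
  ],
  "force": 110
}}

```text
time_s: 47.15
position: [0.6711, -0.0812, 0.0817]
tool_rot: [[1.0, 0.021, 0.001], [0.021, -1.0, -0.0], [0.001, 0.0, -1.0]]
ft_force: [-1.4, -0.3, -1.6]
grip_width: 0.0351
```

```bash
python3 - <<'E'
from h import *
st()
s=env.get_image("side"); crop(s,(240,190),160,120,4,"d5")
E
```

```text
t 47.15 p [ 0.6711 -0.0812  0.0817] q [-16.9  42.1  64.8  -0.   73.   71.9] F [-1.4 -0.3 -1.6] T [ 0.04  0.28 -0.01] w 0.0351
x [9.998e-01 2.060e-02 8.000e-04] y [ 2.060e-02 -9.998e-01  4.000e-04]
d5 origin 160 130 scale 4
```

View pics/d5.png

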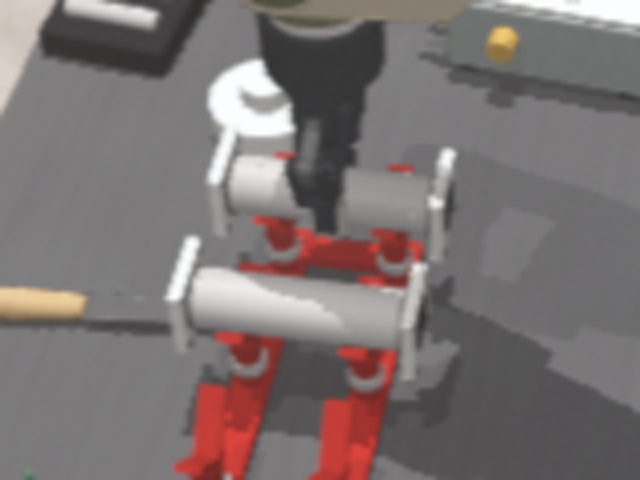

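>>> {"api": "servo_tool", "payload": {
  "commands": [
    {"linear": [0, 0, 1], "angular": [0, 0, 0], "gripper": -1},
    {"linear": [0, 0, 1], "angular": [0, 0, 0], "gripper": -1},
    {"linear": [0, 0, 1], "angular": [0, 0, 0], "gripper": -0.1},
    {"linear": [0, 0, 1], "angular": [0, 0, 0], "gripper": 0.2},
    {"linear": [0, 0, 1], "angular": [0, 0, 0], "gripper": 0.6},
    {"linear": [0, 0, 1], "angular": [0, 0, 0], "gripper": 0.9},
    {"linear": [0, 0, 1], "angular": [0, 0, 0], "gripper": 0.9},
    {"linear": [0, 0, 1], "angular": [0, 0, 0], "gripper": 0.9},
    {"linear": [0, 0, -15], "angular": [0, 0, 0], "gripper": 0.9},
    {"linear": [0, 0, -40], "angular": [0, 0, 0], "gripper": 0.9},
    {"linear": [0, 0, -80], "angular": [0, 0, 0], "gripper": 0.9},
    {"linear": [0, 0, -110], "angular": [0, 0, 0], "gripper": 0.9},
    {"linear": [0, 0, -110], "angular": [0, 0, 0], "gripper": 0.9}
  ],
  "force": 60
}}

```text
time_s: 48.5
position: [0.6724, -0.0815, 0.1961]
tool_rot: [[1.0, 0.02, 0.009], [0.021, -1.0, -0.003], [0.009, 0.003, -1.0]]
ft_force: [0.9, -0.3, 0.2]
grip_width: 0.081
```

```bash
python3 - <<'E'
from h import *
st()
s=env.get_image("side"); crop(s,(240,190),160,120,4,"d6")
t=env.get_image("top"); crop(t,(442,215),75,75,8,"e1"); crop(s,(302,125),75,60,8,"e2")
E
cd pics; python3 -c "
import cv2,numpy as np
a=cv2.imread('e1.png')[:480];b=cv2.imread('e2.png')
k=480/b.shape[0];print(a.shape,b.shape)
cv2.imwrite('e3.png',cv2.resize(np.hstack([a[:480,:600],b]),None,fx=.66,fy=.66))"
```

```text
t 48.5 p [ 0.6724 -0.0815  0.1961] q [-16.9  36.5  56.2   0.   86.8  71.9] F [ 0.9 -0.3  0.2] T [ 0.06 -0.03 -0.  ] w 0.081
x [0.9998 0.0205 0.0086] y [ 0.0205 -0.9998  0.0028]
d6 origin 160 130 scale 4
e1 origin 404 177 scale 8
e2 origin 264 95 scale 8
(480, 600, 3) (480, 600, 3)
```

View pics/d6.png

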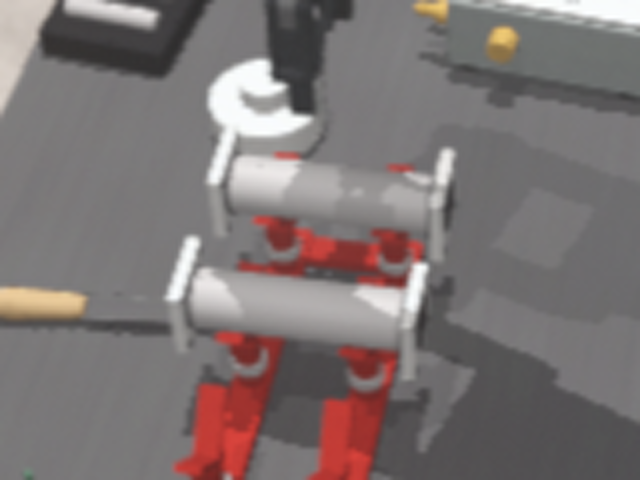

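View pics/e3.png

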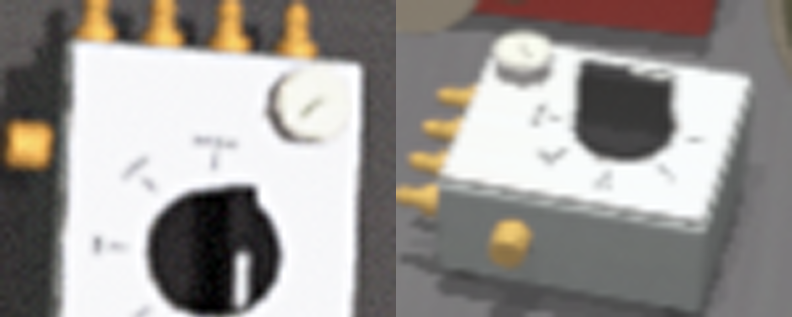

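```bash
python3 - <<'E'
from h import *
t=env.get_image("top"); s=env.get_image("side")
print(plane(t,(444.7,223.8),.084))
# fine disc fit: overlay
def ov(p,c,yaw,name,cen,w,h,k):
    f=cv2.resize(p["frame"],None,fx=k,fy=k,interpolation=cv2.INTER_CUBIC)
    P=lambda X:np.round((proj(p,X)+.5)*k-.5).astype(int)
    th=np.linspace(0,2*np.pi,60)
    cv2.polylines(f,[np.array([P((c[0]+.029*np.cos(a),c[1]+.029*np.sin(a),.084)) for a in th])],True,(0,255,0),1)
    R=np.array([[np.cos(yaw),-np.sin(yaw)],[np.sin(yaw),np.cos(yaw)]])
    q=[P((*(np.array(c)+R@np.array(d)),.115)) for d in ((-.027,-.007),(.027,-.007),(.027,.007),(-.027,.007))]
    cv2.polylines(f,[np.array(q)],True,(255,0,255),1)
    x,y=int((cen[0]-w/2)*k),int((cen[1]-h/2)*k)
    cv2.imwrite(f"pics/{name}.png",cv2.convertScaleAbs(f[y:y+h*k,x:x+w*k],alpha=1.6,beta=20))
c=plane(t,(444.7,223.8),.084)[:2]
ov(t,c,np.radians(-5),"f1",(445,222),40,40,10);ov(s,c,np.radians(-5),"f2",(307,117),40,40,10)
E
cd pics; python3 -c "
import cv2,numpy as np
cv2.imwrite('f3.png',np.hstack([cv2.imread('f1.png'),cv2.imread('f2.png')]))"
```

```text
[ 0.54866616 -0.35613015  0.084     ]
```

View pics/f3.png

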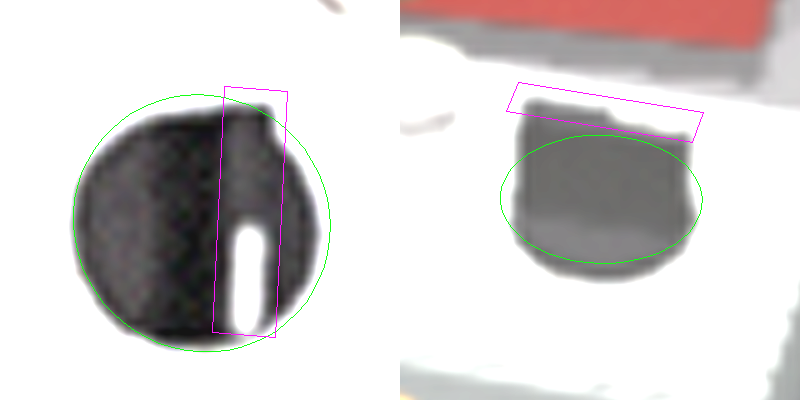

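```bash
cat > ov.py <<'E'
from h import *
def ov(p,c,yaw,name,cen,w,h,k,al=1.0):
    f=cv2.resize(p["frame"],None,fx=k,fy=k,interpolation=cv2.INTER_CUBIC)
    f=(255*(f/255.)**.6).astype(np.uint8)
    P=lambda X:np.round((proj(p,X)+.5)*k-.5).astype(int)
    th=np.linspace(0,2*np.pi,60)
    cv2.polylines(f,[np.array([P((c[0]+.029*np.cos(a),c[1]+.029*np.sin(a),.084)) for a in th])],True,(0,255,0),1)
    R=np.array([[np.cos(yaw),-np.sin(yaw)],[np.sin(yaw),np.cos(yaw)]])
    q=[P((*(np.array(c)+R@np.array(d)),.115)) for d in ((-.027,-.007),(.027,-.007),(.027,.007),(-.027,.007))]
    cv2.polylines(f,[np.array(q)],True,(255,0,255),1)
    x,y=int((cen[0]-w/2)*k),int((cen[1]-h/2)*k)
    return f[y:y+h*k,x:x+w*k]
E
python3 - <<'E'
from ov import *
t=env.get_image("top"); s=env.get_image("side")
c=(.547,-.3538)
cv2.imwrite("pics/f4.png",np.hstack([ov(t,c,np.radians(-4),"",(445,222),40,40,10),ov(s,c,np.radians(-4),"",(307,117),40,40,10)]))
E
```

```text
(no output)
```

View pics/f4.png

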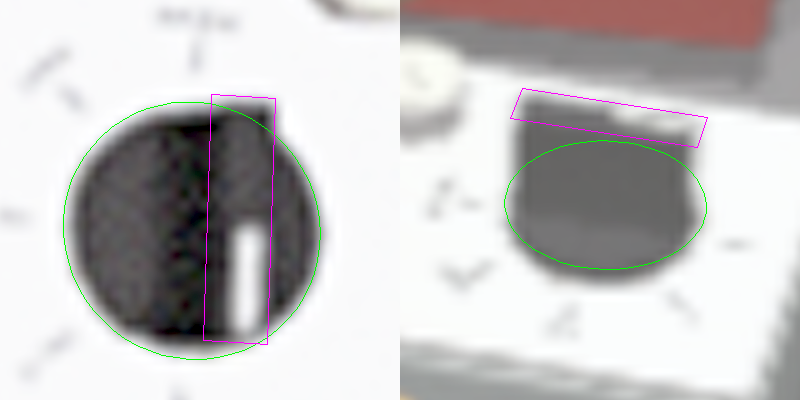

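```bash
python3 - <<'E'
from h import *
st();to((.547,-.3535,.16),86)
E
```

```text
t 48.8 p [ 0.6706 -0.0811  0.1895] q [-16.9  36.8  56.7  -0.   86.7  71.9] F [ 0.2 -0.6 -0.5] T [ 0.04 -0.02  0.03] w 0.0812
x [ 0.9998  0.0203 -0.0025] y [ 2.030e-02 -9.998e-01 -8.000e-04]
shift [-129.   269.9   29.6]
rz 5.17
```

>>> {"api": "servo_tool", "payload": {
  "commands": [
    {"linear": [-10, 22, 0], "angular": [0, 0, 0], "gripper": 0},
    {"linear": [-23, 49, 0], "angular": [0, 0, 1], "gripper": 0},
    {"linear": [-36, 76, 0], "angular": [0, 0, 2], "gripper": 0},
    {"linear": [-49, 103, 0], "angular": [0, 0, 3], "gripper": 0},
    {"linear": [-62, 130, 0], "angular": [0, 0, 4], "gripper": 0},
    {"linear": [-75, 157, 0], "angular": [0, 0, 5], "gripper": 0},
    {"linear": [-88, 184, 0], "angular": [0, 0, 5.2], "gripper": 0},
    {"linear": [-101, 211, 0], "angular": [0, 0, 5.2], "gripper": 0},
    {"linear": [-114, 238, 0], "angular": [0, 0, 5.2], "gripper": 0},
    {"linear": [-124, 259, 0], "angular": [0, 0, 5.2], "gripper": 0},
    {"linear": [-129, 270, 0], "angular": [0, 0, 5.2], "gripper": 0},
    {"linear": [-129, 270, 30], "angular": [0, 0, 5.2], "gripper": 0},
    {"linear": [-129, 270, 50], "angular": [0, 0, 5.2], "gripper": 0},
    {"linear": [-129, 270, 50], "angular": [0, 0, 5.2], "gripper": 0},
    {"linear": [-129, 270, 50], "angular": [0, 0, 5.2], "gripper": 0}
  ],
  "force": 60
}}

```text
time_s: 50.3
position: [0.5478, -0.3534, 0.1412]
tool_rot: [[0.998, -0.07, -0.0], [-0.07, -0.998, 0.0], [-0.0, -0.0, -1.0]]
ft_force: [0.4, -0.5, -0.0]
grip_width: 0.0429
```

```bash
python3 - <<'E'
from ov import *
st();to((.547,-.3535,.102),86)
t=env.get_image("top"); s=env.get_image("side")
a=cv2.resize(s["frame"][70:170,240:370],None,fx=6,fy=6,interpolation=cv2.INTER_CUBIC);cv2.imwrite("pics/f5.png",a)
E
```

```text
t 50.3 p [ 0.5478 -0.3534  0.1412] q [-43.2  36.5  65.5   0.   78.   50.8] F [ 0.4 -0.5 -0. ] T [-0.02 -0.02 -0.01] w 0.0429
x [ 9.976e-01 -6.970e-02 -1.000e-04] y [-6.970e-02 -9.976e-01 -2.000e-04]
shift [-0.8  0.1 39.2]
rz 0.0
```

View pics/f5.png

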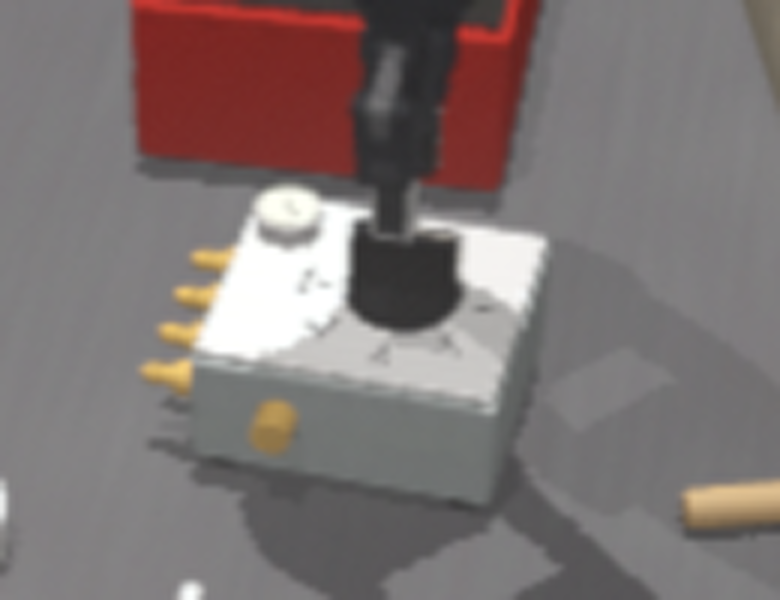

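>>> {"api": "servo_tool", "payload": {
  "commands": [
    {"linear": [-0.8, 0, 15], "angular": [0, 0, 0], "gripper": 0},
    {"linear": [-0.8, 0, 28], "angular": [0, 0, 0], "gripper": 0},
    {"linear": [-0.8, 0, 36], "angular": [0, 0, 0], "gripper": 0},
    {"linear": [-0.8, 0, 38], "angular": [0, 0, 0], "gripper": 0},
    {"linear": [-0.8, 0, 38], "angular": [0, 0, 0], "gripper": 0},
    {"linear": [-0.8, 0, 38], "angular": [0, 0, 0], "gripper": -0.4},
    {"linear": [-0.8, 0, 38], "angular": [0, 0, 0], "gripper": -0.7},
    {"linear": [-0.8, 0, 38], "angular": [0, 0, 0], "gripper": -1},
    {"linear": [-0.8, 0, 38], "angular": [0, 0, 0], "gripper": -1},
    {"linear": [-0.8, 0, 38], "angular": [0, 0, 0], "gripper": -1},
    {"linear": [-0.8, 0, 38], "angular": [0, 0, 0], "gripper": -1},
    {"linear": [-0.8, 0, 38], "angular": [0, 0, 0], "gripper": -1}
  ],
  "force": 40
}}

```text
time_s: 51.6
position: [0.5468, -0.3563, 0.104]
tool_rot: [[0.997, -0.071, 0.002], [-0.071, -0.997, -0.005], [0.002, 0.005, -1.0]]
ft_force: [-0.5, -10.2, -0.6]
grip_width: 0.0137
```

```bash
python3 - <<'E'
from ov import *
st()
s=env.get_image("side")
a=cv2.resize(s["frame"][70:170,240:370],None,fx=6,fy=6,interpolation=cv2.INTER_CUBIC);cv2.imwrite("pics/f6.png",a)
E
```

```text
t 51.6 p [ 0.5468 -0.3563  0.104 ] q [-43.4  38.5  68.2  -0.2  73.   50.7] F [ -0.5 -10.2  -0.6] T [-1.38  0.06  0.02] w 0.0137
x [ 0.9975 -0.0713  0.0024] y [-0.0713 -0.9974  0.0052]
```

View pics/f6.png

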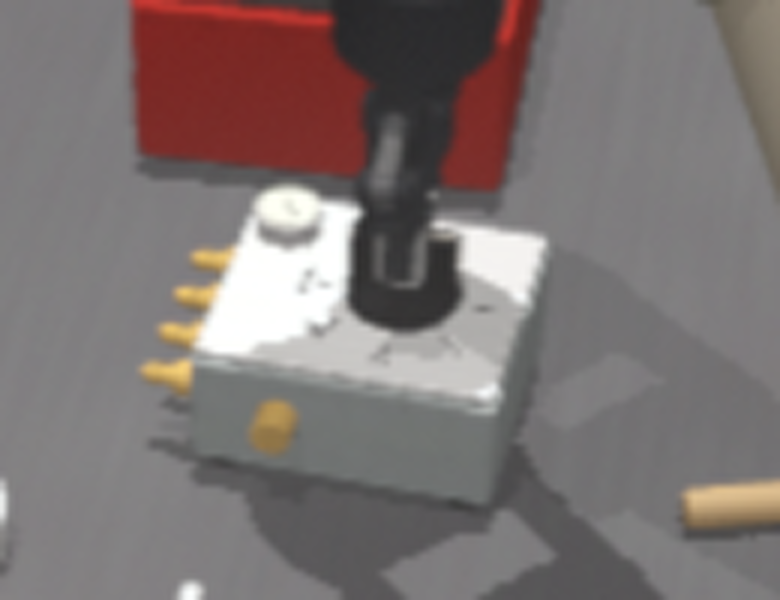

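>>> {"api": "servo_tool", "payload": {
  "commands": [
    {"linear": [0, 1.5, 0], "angular": [0, 0, 0], "gripper": -1},
    {"linear": [0, 3, 0], "angular": [0, 0, 0], "gripper": -1},
    {"linear": [0, 3, 0], "angular": [0, 0, 6], "gripper": -1},
    {"linear": [0, 3, 0], "angular": [0, 0, 12], "gripper": -1},
    {"linear": [0, 3, 0], "angular": [0, 0, 18], "gripper": -1},
    {"linear": [0, 3, 0], "angular": [0, 0, 24], "gripper": -1},
    {"linear": [0, 3, 0], "angular": [0, 0, 30], "gripper": -1},
    {"linear": [0, 3, 0], "angular": [0, 0, 36], "gripper": -1},
    {"linear": [0, 3, 0], "angular": [0, 0, 42], "gripper": -1},
    {"linear": [0, 3, 0], "angular": [0, 0, 45], "gripper": -1},
    {"linear": [0, 3, 0], "angular": [0, 0, 45], "gripper": -1}
  ],
  "force": 40
}}

```text
time_s: 52.75
position: [0.547, -0.3564, 0.1039]
tool_rot: [[0.655, -0.755, 0.002], [-0.755, -0.655, -0.0], [0.001, -0.001, -1.0]]
ft_force: [0.5, 1.9, 5.6]
grip_width: 0.0134
```

```bash
python3 - <<'E'
from ov import *
st()
s=env.get_image("side")
a=cv2.resize(s["frame"][70:170,240:370],None,fx=6,fy=6,interpolation=cv2.INTER_CUBIC);cv2.imwrite("pics/f7.png",a)
E
```

```text
t 52.75 p [ 0.547  -0.3564  0.1039] q [-43.5  38.6  68.    0.1  73.3  95.6] F [0.5 1.9 5.6] T [ 0.46 -0.28 -0.04] w 0.0134
x [ 0.6552 -0.7555  0.0014] y [-0.7555 -0.6552 -0.0011]
```

View pics/f7.png

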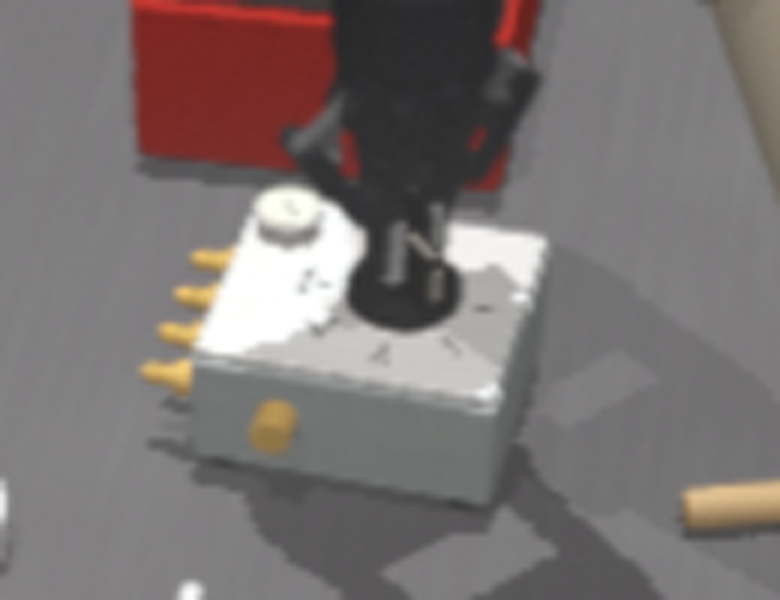

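One click; 45° more.

>>> {"api": "servo_tool", "payload": {
  "commands": [
    {"linear": [0, 0, 0], "angular": [0, 0, 6], "gripper": -1},
    {"linear": [0, 0, 0], "angular": [0, 0, 12], "gripper": -1},
    {"linear": [0, 0, 0], "angular": [0, 0, 18], "gripper": -1},
    {"linear": [0, 0, 0], "angular": [0, 0, 24], "gripper": -1},
    {"linear": [0, 0, 0], "angular": [0, 0, 30], "gripper": -1},
    {"linear": [0, 0, 0], "angular": [0, 0, 36], "gripper": -1},
    {"linear": [0, 0, 0], "angular": [0, 0, 42], "gripper": -1},
    {"linear": [0, 0, 0], "angular": [0, 0, 45], "gripper": -1},
    {"linear": [0, 0, 0], "angular": [0, 0, 45], "gripper": -1},
    {"linear": [0, 0, 0], "angular": [0, 0, 45], "gripper": -1}
  ],
  "force": 40
}}

```text
time_s: 53.8
position: [0.5473, -0.3565, 0.1039]
tool_rot: [[-0.068, -0.998, 0.002], [-0.998, 0.068, -0.001], [0.001, -0.002, -1.0]]
ft_force: [2.9, 1.9, 4.6]
grip_width: 0.013
```

```bash
python3 - <<'E'
from ov import *
st()
s=env.get_image("side")
a=cv2.resize(s["frame"][70:170,240:370],None,fx=6,fy=6,interpolation=cv2.INTER_CUBIC);cv2.imwrite("pics/f8.png",a)
E
```

```text
t 53.8 p [ 0.5473 -0.3565  0.1039] q [-4.350e+01  3.860e+01  6.800e+01  1.000e-01  7.320e+01  1.404e+02] F [2.9 1.9 4.6] T [ 0.27 -0.54 -0.08] w 0.013
x [-6.820e-02 -9.977e-01  5.000e-04] y [-0.9977  0.0682 -0.0024]
```

View pics/f8.png

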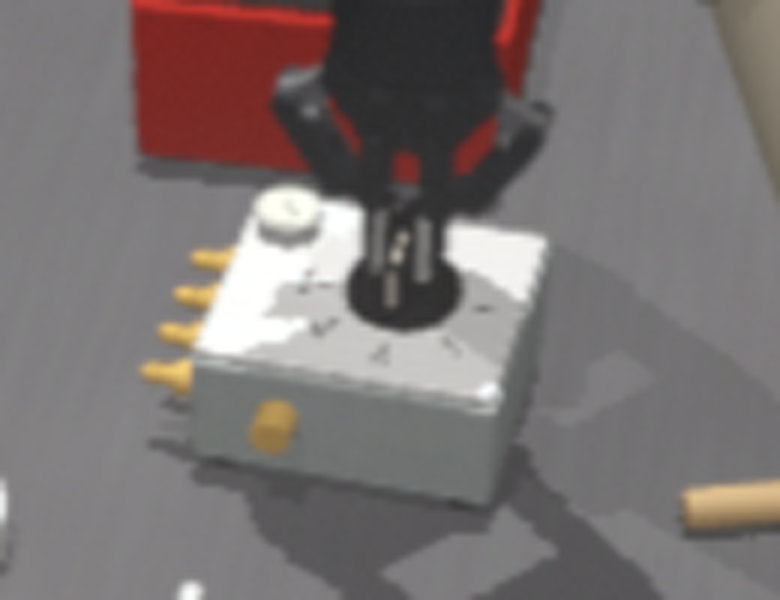

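>>> {"api": "servo_tool", "payload": {
  "commands": [
    {"linear": [0, 0, 0], "angular": [0, 0, 0], "gripper": -0.5},
    {"linear": [0, 0, 0], "angular": [0, 0, 0], "gripper": 0},
    {"linear": [0, 0, 0], "angular": [0, 0, 0], "gripper": 0.1},
    {"linear": [0, 0, 0], "angular": [0, 0, 0], "gripper": 0.1},
    {"linear": [0, 0, -15], "angular": [0, 0, 0], "gripper": 0.1},
    {"linear": [0, 0, -40], "angular": [0, 0, 0], "gripper": 0.1},
    {"linear": [0, 0, -70], "angular": [0, 0, 0], "gripper": 0.1},
    {"linear": [0, 0, -100], "angular": [0, 0, 0], "gripper": 0.1},
    {"linear": [0, 30, -120], "angular": [0, 0, 0], "gripper": 0.1},
    {"linear": [0, 70, -120], "angular": [0, 0, 0], "gripper": 0.1},
    {"linear": [0, 110, -120], "angular": [0, 0, 0], "gripper": 0.1},
    {"linear": [0, 150, -120], "angular": [0, 0, 0], "gripper": 0.1},
    {"linear": [0, 190, -120], "angular": [0, 0, 0], "gripper": 0.1},
    {"linear": [0, 200, -120], "angular": [0, 0, 0], "gripper": 0.1},
    {"linear": [0, 200, -120], "angular": [0, 0, 0], "gripper": 0.1}
  ],
  "force": 40
}}

```text
time_s: 55.35
position: [0.3461, -0.3427, 0.2233]
tool_rot: [[-0.072, -0.997, 0.0], [-0.997, 0.072, -0.0], [0.0, -0.0, -1.0]]
ft_force: [0.2, -0.4, 0.1]
grip_width: 0.047
```

```bash
python3 - <<'E'
from fit import *
from rk import draw
st()
s=env.get_image("side");t=env.get_image("top")
cv2.imwrite("pics/g1.png",s["frame"]);cv2.imwrite("pics/g2.png",t["frame"])
a=cv2.resize(t["frame"][180:260,400:480],(400,400),interpolation=cv2.INTER_CUBIC);b=cv2.resize(s["frame"][80:160,265:345],(400,400),interpolation=cv2.INTER_CUBIC)
cv2.imwrite("pics/g3.png",np.hstack([a,b]))
crop(s,(255,320),140,110,5,"g4"); crop(t,(280,170),140,90,5,"g5")
# spool fit in lanes
for seed in ((.669,.0185,.02),(.671,-.0815,.02)):
    hsv=cv2.cvtColor(t["frame"],cv2.COLOR_BGR2HSV);m=((hsv[...,2]>112)&(hsv[...,1]<70)).astype(np.uint8)
    g=mask(t,model(*seed,z=.085)); g=cv2.dilate(cv2.resize(g,(560,420),interpolation=cv2.INTER_AREA),np.ones((9,9)))
    print(fit([t],[m&g],seed,z=.085))
E
```

```text
t 55.35 p [ 0.3461 -0.3427  0.2233] q [-58.7  16.4  85.9   0.   77.7 125.5] F [ 0.2 -0.4  0.1] T [-0.05 -0.07 -0.05] w 0.047
x [-7.200e-02 -9.974e-01  4.000e-04] y [-9.974e-01  7.200e-02 -3.000e-04]
g4 origin 185 265 scale 5
g5 origin 210 125 scale 5
(array([0.67293491, 0.01903503, 0.01808528]), np.float64(0.0843300032831481))
(array([ 0.67496563, -0.08098639,  0.02267937]), np.float64(0.0917465689039293))
```

View pics/g1.png

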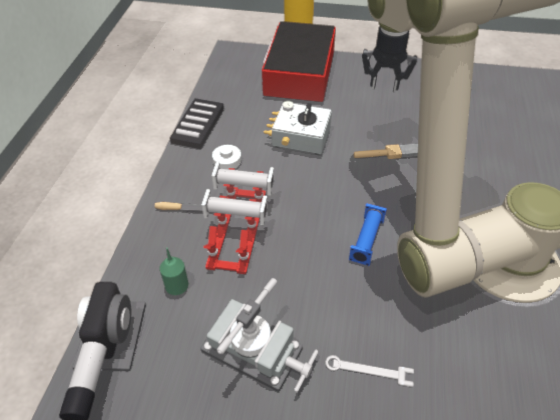

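View pics/g2.png

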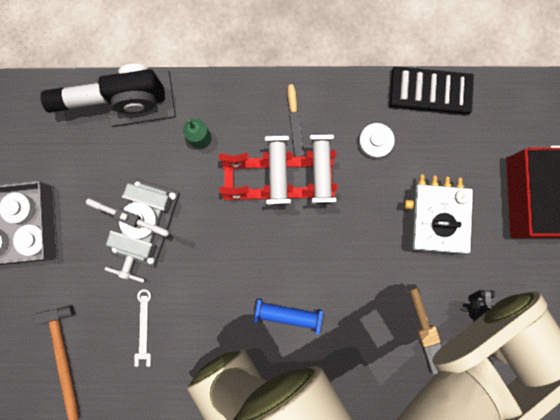

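View pics/g3.png

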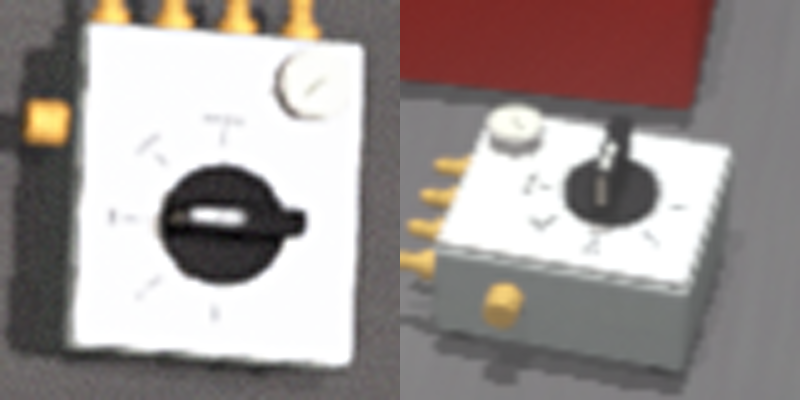

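View pics/g4.png

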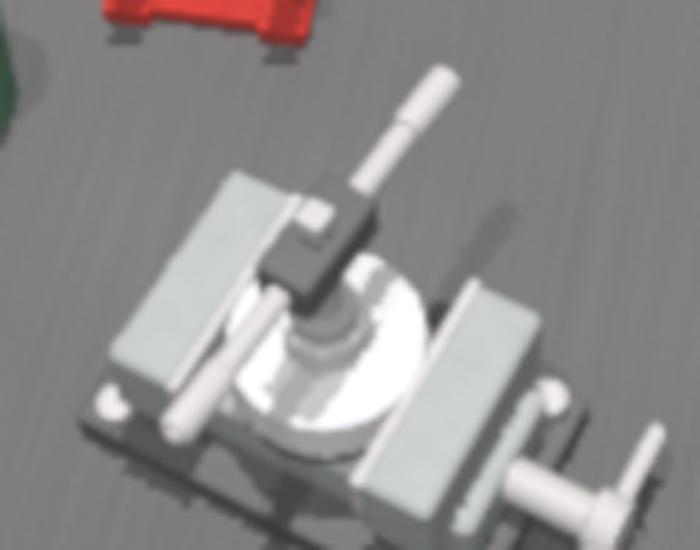

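View pics/g5.png

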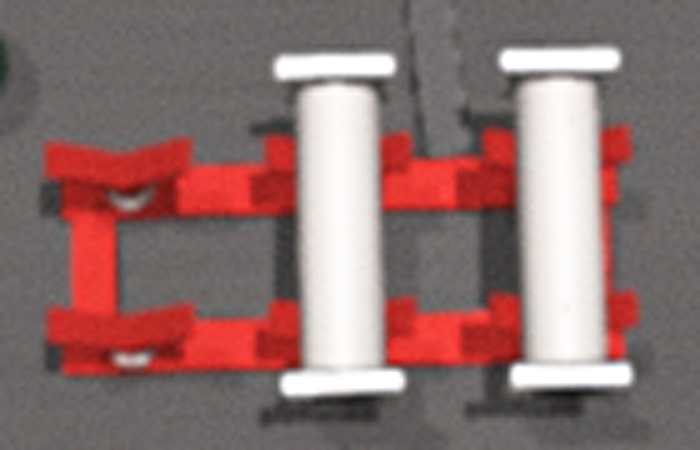

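```bash
python3 - <<'E'
from fit import *
from rk import lane
s=env.get_image("side");t=env.get_image("top")
out=[]
for p,(cx,cy) in ((t,(300,170)),(s,(238,195))):
  for dx in (0,.004):
    k=5;f=cv2.resize(p["frame"],None,fx=k,fy=k,interpolation=cv2.INTER_CUBIC)
    P=lambda X:np.round((proj(p,X)+.5)*k-.5).astype(int)
    for sp in ((.669+dx,.0185,.02),(.671+dx,-.0815,.02)):
        for o in model(*sp,z=.085): cv2.polylines(f,[cv2.convexHull(np.array([P(X) for X in o]))],True,(255,0,255),1)
    x,y=int((cx-37)*k),int((cy-40)*k); out.append(f[y:y+400,x:x+375])
cv2.imwrite("pics/g6.png",np.hstack(out[:2]));cv2.imwrite("pics/g7.png",np.hstack(out[2:]))
E
```

```text
(no output)
```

View pics/g6.png

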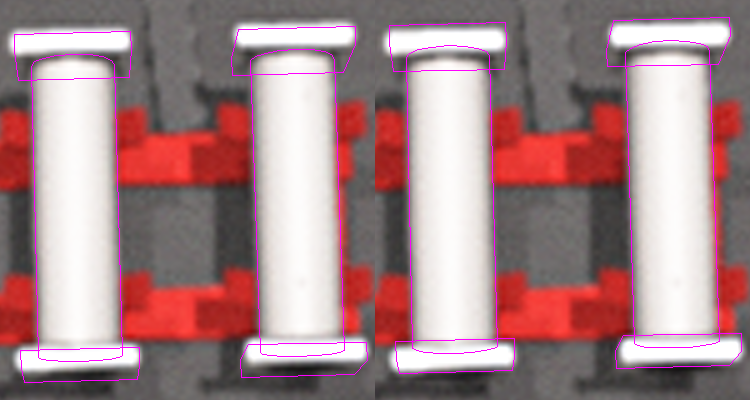

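View pics/g7.png

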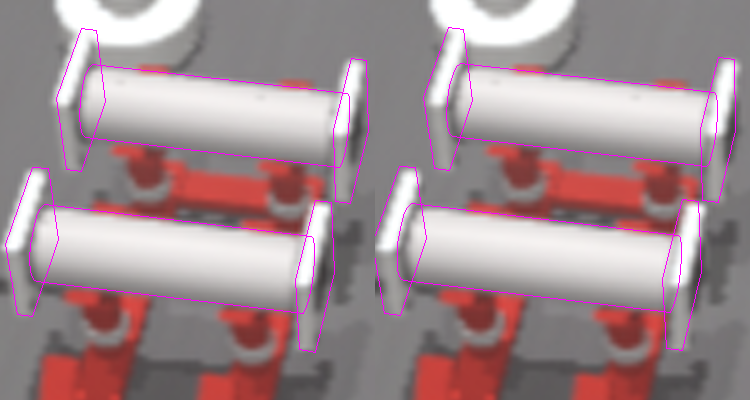

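```bash
python3 - <<'E'
from rig import env
print(env.close_job())
E
```

```text
the job is handed in; nothing more can be done
None
```

The job is handed in: tap at full depth, both loose spools on the rack, selector on its second click. It took about 56 s of robot time.

- **Tap:** I drove it in five forward strokes with a quarter turn back after each of the first four, regripping the hub twice. The first four strokes were half turns and the last ran to the stop. There the wrist torque rose from about 0.35 to 1.9 N m, after about 459° of net turn. That is the expected 455.5° plus a few degrees of initial back-off. I released it there. My evidence for full depth is that stop and the turn count; I did not measure the collar's height in the pictures.
- **Spools:** Only two steel spools were there. One was knocked aside during the tapping, so I located it again before gripping it. They now lie level in the middle lane and the lane next to it on the purge-box side. A last mask fit put both about 4 mm off centre along the lane. Overlays in both cameras showed them within 1–2 mm, and I trust the overlays because the fit leaves out the shaded flange faces. I left the blue look-alike alone.
- **Selector:** I turned it two clicks clockwise for the two spools. The top view shows its pointer on the second tick, still there after release.
- **Final state:** The oil can is standing, the gripper is clear of everything, and the highest wrist force I read was about 17 N.

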